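# Prop the brazing hearth open and lay its firebrick wall

## Robot

A 6-joint arm with a two-finger parallel gripper is mounted at the origin on the work surface. World frame = base frame: x ahead of the robot, y to its left, z up, the work surface at z = 0. Lengths are in m, angles in rad, forces in N, time in s.
With the tool pointing down it reaches from about 0.425 to 0.95 m from the base axis. Payload 3.5 kg.
Tool frame: the origin (TCP) lies at the very end of the fingers, on their centre line; the grasp point (between the pads) lies 19 mm behind it; x points along the fingers, z is the direction in which the jaws open and shut, and the axes are right-handed (so a half turn about x gives the same grasp; the last joint's range is limited). The gripper opens to 85 mm and grips with 20 to 120 N. Pads are 22 mm wide; open, the fingers measure 114 mm over their backs; the gripper's body (76 mm by 85 mm) begins 54 mm behind the grasp point. The pads swing forward as they close: fully open they stand 13 mm farther back than shut.
Start: joints at [1.136, 0.286, 1.577, -0, 1.279, -0.15], TCP at [0.19, 0.648, 0.194] pointing down, gripper open.
Joint ranges: [-2.77, 2.77], [-0.9, 2.22], [0.21, 2.48], [-1.53, 4.67], [0.24, 2.81], [-2.84, 2.84]. Speed limits (rad/s): [2.79, 2.79, 3.14, 3.14, 3.14, 3.14].

## Interface

Orientations are given as a unit quaternion [x, y, z, w].
In Python, from plant import ctrl, cams gives the robot as it stands.
- The arm moves only by the tool play_rows, never from a script. Its argument "rows" is a list of rows, each a list of 3 entries, a list of its own where there are three numbers: the opening in per cent of the stroke, from 0 (shut) to 100 (fully open), then the shift along the tool's x, y, z in units of 0.3 m (1.0 is 0.3 m), then the turn, a rotation vector about the tool's x, y, z in units of pi/2 rad (1.0 is pi/2 rad). A call has 1 to 10 rows; each row is the pose to reach, as a shift and turn from the pose commanded when the call began, along the tool's axes at that moment; what a row does not reach only later rows make up. A row lasts 1/12 s, in which the tool goes at most 41.7 mm and 7.16 degrees, less where a joint would pass 70% of its speed; a pose out of reach is approached as far as the arm can. A call with a number of a shift or a turn outside -1 to 1 is refused whole. A call with a gripper value outside its range is refused whole. The fingers move at their own pace and stop on an object; "force" is the grip in N (left out, the last holds). Time passes only in rows, so rows that repeat a pose let the fingers close. It gives the time, the measured TCP pose, the force and the opening at its end, in the units of the state.
- ctrl.get_state(): the state, without advancing time (a new reading comes with each control period).
- cams.read_camera(name): name is "side" or "top"; returns a dict with "color" (400x640x3 uint8, red, green, blue), "fx", "fy", "cx", "cy" (pixels), "view" (4x4, takes a point from world to camera coordinates). Camera axes: x right, y down, z forward; pixel columns grow to the right and rows downward; lengths in m; the calibration is good to about 2 mm. A picture is of the moment at which its call begins. There is no depth.
- ctrl.sign_off(): hands the job in, once; it reports no verdict.
The state is a dict: "time": time; "qpos": joint angles; "dq": joint speeds; "joint_efforts": joint torques, N m; "eef_pos": TCP position; "tcp_rot": TCP orientation; "contact_force": force on the tool from outside, world axes, zero at the start; "wrist_torque": the same for the moment, N m; "opening": opening from 0.0 (shut) to 1.0 (fully open).
Only numpy, scipy, OpenCV 4.12 (cv2) and the standard library are available. Lean on these libraries where they do the work, as an engineer would, in place of code of your own. Each camera call takes 0.05 s, during which the arm holds its last target. There are 200 camera calls.

## Task

Get the brazing hearth ready: swing its cover fully open, swing the prop rod up from its clip to its stop, and bring the cover forward to rest with its slot on the rod's tip. Then lay all the loose firebricks as a stepped wall on the pale brick row inside the hearth, lengthwise along the row and in staggered courses: each brick centred over a joint of the layer below, three in the first new course, then two, then one, as far as the bricks go. Leave the can and the tools where they are.

Things in the scene. Friction and masses are not known exactly. Their poses are not given: they have to be found in the camera images.
- hearth: Fixed blue steel box 326 x 200 mm (x, y), walls 4 mm, rim 75 mm up, its -y side open, with an apron out to y = -165 mm. Origin: centre of the box's underside; x along its long side, away from the robot, y towards the cover's hinge. Floor and apron of red firebrick, 34 mm up; in it a fixed row of four pale bricks (74 x 38 mm, 5 mm joints at x = -79, 0, 79 mm) along x at y = -65 mm, top 35 mm up.
- cover (a joint): Angle of the blue steel cover (322 x 198 x 4 mm, 0.35 to 0.65 kg, damped hinge along the hearth's x at y = 100, z = 78 mm). 0 = shut on the rim; grows as the -y edge rises; 1.57 = upright; 1.75 = fully open, leaning on its stop, where it stays by its weight. Below upright it falls shut unless held. About 1.30 when it rests on the propped rod.
- cover_handle (a point): Middle of the cover's round steel handle bar, 10 mm thick, 100 mm long, parallel to the hinge and 235 mm from it, 30 mm of free space between bar and cover edge: fingers can straddle it from above at any cover angle and the bar can turn between them.
- cover_slot (a point): The cover's slot: middle of a 32 mm gap between two yellow lugs (6 mm thick, 16 mm high) under a small steel ear that sticks out of the cover's near (-x) end, 110 mm from the hinge line. Open on the cover's underside; the point is 8 mm below the cover's mid-plane.
- prop (a joint): Angle of the prop rod outside the near wall. Pivot axis along x through the hearth's x = -203, y = -70, z = 50 mm. 0 = level in its clip, pointing to the hearth's +y; grows as the tip swings up; 0.80 = its stop, where the tip stands in the way of the slot of a cover brought forward from fully open. The stiff pivot (0.16 N m) keeps it where it is left.
- prop_grip (a point): Middle of the red plastic sleeve on the rod (12 mm thick, 50 mm long), 120 mm from the rod's pivot, 50 mm above the table when in the clip. There are 34 mm of room between sleeve and hearth wall.
- prop_tip (a point): Centre of the 12 mm steel ball at the free end of the rod (8 mm thick), 188 mm from the pivot.
- seat0 (a point): Where the centre of a brick of the first new course belongs, over the joint at x = -79 mm, 54 mm above the table (not marked in the scene).
- seat1 (a point): Where the centre of a brick of the first new course belongs, over the joint at x = 0, 54 mm above the table (not marked in the scene).
- seat2 (a point): Where the centre of a brick of the first new course belongs, over the joint at x = 79 mm, 54 mm above the table (not marked in the scene).
- seat3 (a point): Where the centre of a brick of the second new course belongs, over the joint between seats 0 and 1, 92 mm above the table (not marked in the scene).
- seat4 (a point): Where the centre of a brick of the second new course belongs, over the joint between seats 1 and 2, 92 mm above the table (not marked in the scene).
- seat5 (a point): Where the centre of a brick of the third new course belongs, over the joint between seats 3 and 4, 130 mm above the table (not marked in the scene).
- brick0: Loose pale firebrick, 74 x 38 x 38 mm, 0.12 to 0.2 kg; origin at its centre, x along its length. Four to six are present (None if absent), lying on the table to the right of the hearth.
- brick1: Loose pale firebrick, 74 x 38 x 38 mm, 0.12 to 0.2 kg; origin at its centre, x along its length. Four to six are present (None if absent), lying on the table to the right of the hearth.
- brick2: Loose pale firebrick, 74 x 38 x 38 mm, 0.12 to 0.2 kg; origin at its centre, x along its length. Four to six are present (None if absent), lying on the table to the right of the hearth.
- brick3: Loose pale firebrick, 74 x 38 x 38 mm, 0.12 to 0.2 kg; origin at its centre, x along its length. Four to six are present (None if absent), lying on the table to the right of the hearth.
- brick4: Loose pale firebrick, 74 x 38 x 38 mm, 0.12 to 0.2 kg; origin at its centre, x along its length. Four to six are present (None if absent), lying on the table to the right of the hearth.
- brick5: Loose pale firebrick, 74 x 38 x 38 mm, 0.12 to 0.2 kg; origin at its centre, x along its length. Four to six are present (None if absent), lying on the table to the right of the hearth.
- can: Bystander to leave alone: upright can with red label, 40 mm across, 90 mm high, standing among the bricks; origin under its centre.
- spanner: Bystander to leave alone: steel spanner 170 mm long, lying near the robot.
- spanner2: Bystander to leave alone: steel spanner 130 mm long, lying beyond the bricks.
- hammer: Bystander to leave alone: hammer 280 mm long with red handle, lying left of the hearth.
- tape: Bystander to leave alone: yellow tape measure 65 x 60 x 35 mm, beyond the bricks.
Not all that is in view belongs to the job. Leave any green look-alike of the brick4 alone.

How it is judged:
By the outcome, as a careful person would: the job done as asked, in the order asked, and still so for the second after the job is handed in, with the robot touching nothing.
Of brick0, brick1, brick2, brick3, brick4, brick5 only 4 to 6 are there at a start; the rules pass over those that are not, and their reading is None.
At some moment in a run one of brick0, brick1, brick2, brick3, brick4, brick5 may be knocked a few centimetres aside while the robot is not near it.
Once in a run the grip may slacken for a moment while it holds something.
It also fails if it takes over 210 s, if anything falls off the work surface, if the arm or the gripper's body presses on something with over 40 N, if the wrist force passes 120 N, or if a joint passes its speed limit or range.

## Working session

There is one attempt and no reset: what is moved stays moved. The work goes in short steps, Python scripts to look and compute and a tool call to move; the robot and the scene stay as the last step left them, time stands still between calls to the robot, and variables do not carry over. Pictures are saved under pics/ and viewed, about 12 in all and at most 16, crops included, and the job is handed in when it is done.

Besides the shell and the picture viewer there is one more tool, called after "Call:" as a command line: name --argument value ..., lists and objects as JSON in quotes. play_rows: Moves the arm, as the interface text tells. Shifts and turns lie within -1 to 1; 1 stands for 0.3 m of shift or pi/2 rad of turn. Its arguments: {"type":"object","properties":{"rows":{"type":"array"},"force":{"type":"number"}},"required":["rows"]}

```bash
ls; mkdir -p pics; cat > h.py <<'E'
import numpy as np, cv2
from plant import ctrl, cams
from scipy.spatial.transform import Rotation as R
def shot(n,f=None):
    c=cams.read_camera(n)
    if f: cv2.imwrite('pics/'+f,c['color'][:,:,::-1])
    return c
def ray(c,u,v):
    V=np.array(c['view']);d=np.array([(u-c['cx'])/c['fx'],(v-c['cy'])/c['fy'],1.])
    return -V[:3,:3].T@V[:3,3], V[:3,:3].T@d
def onz(c,u,v,z):
    o,d=ray(c,u,v);return o+d*(z-o[2])/d[2]
def proj(c,p):
    V=np.array(c['view']);q=V[:3,:3]@np.asarray(p)+V[:3,3]
    return np.array([c['fx']*q[0]/q[2]+c['cx'],c['fy']*q[1]/q[2]+c['cy']])
def tri(c1,p1,c2,p2):
    o1,d1=ray(c1,*p1);o2,d2=ray(c2,*p2)
    s=np.linalg.lstsq(np.c_[d1,-d2],o2-o1,rcond=None)[0]
    a=o1+d1*s[0];b=o2+d2*s[1];return (a+b)/2,np.linalg.norm(a-b)
E
python3 - <<'E'
from h import *
for n in('top','side'):
    c=shot(n,n+'0.png'); print(n,c['fx'],c['fy'],c['cx'],c['cy'],np.round(c['view'],3).tolist())
s=ctrl.get_state()
for k,v in s.items(): print(k,np.round(v,3))
print(R.from_quat(s['tcp_rot']).as_matrix().round(3))
E
```

```text
pics
top 399.84111719524554 399.84111719524554 313.59480086978897 201.5786157442937 [[-0.018, -1.0, -0.003, 0.004], [-0.995, 0.018, -0.097, 0.524], [0.097, 0.001, -0.995, 1.179], [0.0, 0.0, 0.0, 1.0]]
side 360.89676314179553 360.89676314179553 324.75857766588507 197.45270267237905 [[0.993, -0.122, 0.003, -0.533], [-0.089, -0.745, -0.661, 0.11], [0.083, 0.656, -0.75, 1.199], [0.0, 0.0, 0.0, 1.0]]
time 0.1
qpos [ 1.136  0.287  1.578 -0.     1.279 -0.15 ]
dq [ 0.002 -0.001 -0.003  0.002  0.002  0.   ]
joint_efforts [ 1.000e-03 -4.073e+01 -2.937e+01 -0.000e+00  3.000e-03 -0.000e+00]
eef_pos [0.189 0.647 0.193]
tcp_rot [-0.424  0.567  0.424  0.565]
contact_force [-0.066 -0.261 -1.046]
wrist_torque [-0.012 -0.015 -0.071]
opening 0.999
[[-0.001 -0.96   0.281]
 [-0.002  0.281  0.96 ]
 [-1.     0.    -0.002]]
```

View pics/top0.png

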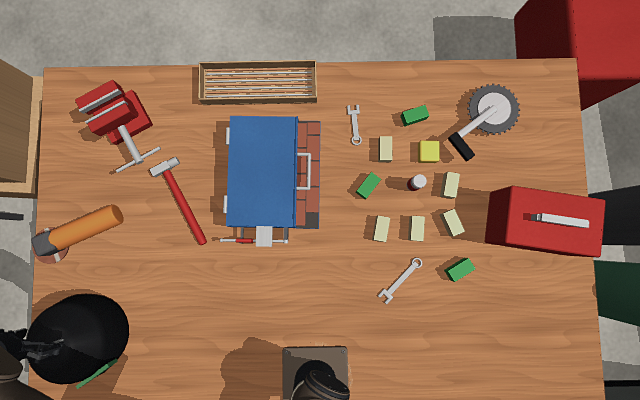

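View pics/side0.png

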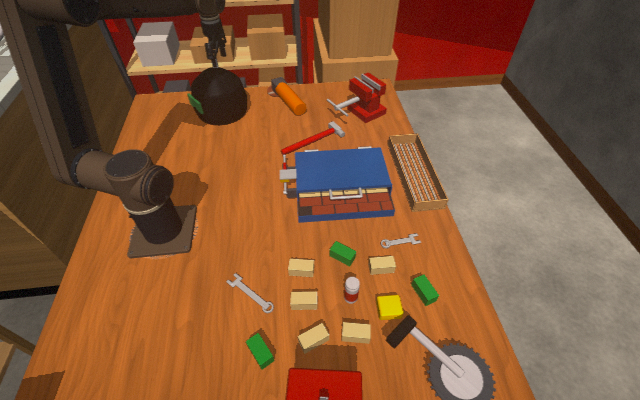

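Top view: hearth at about (265,175), its cover shut with the handle at (303,171), and the prop and red sleeve at (240,241). There are five pale bricks at (386,148), (452,185), (381,229), (417,228) and (453,222). The green look-alikes at (368,185), (415,115) and (460,269) and the yellow tape at (429,151) are not ours. I'll measure now.

```bash
cat >> h.py <<'E'
def comps(m,amin=30):
    n,l,s,ce=cv2.connectedComponentsWithStats(m.astype(np.uint8))
    return [(l==i) for i in range(1,n) if s[i,4]>=amin]
def rect(m):
    cs,_=cv2.findContours(m.astype(np.uint8),cv2.RETR_EXTERNAL,cv2.CHAIN_APPROX_NONE)
    return cv2.minAreaRect(max(cs,key=len))
def pale(c):
    h=cv2.cvtColor(c['color'],cv2.COLOR_RGB2HSV).astype(int)
    return (h[...,0]>15)&(h[...,0]<32)&(h[...,1]>30)&(h[...,1]<140)&(h[...,2]>150)
E
python3 - <<'E'
from h import *
c=shot('top');d=shot('side')
h=cv2.cvtColor(c['color'],cv2.COLOR_RGB2HSV).astype(int)
for u,v in((386,148),(452,185),(429,151),(260,170),(303,150),(303,170),(450,300),(240,241)): print(u,v,h[v,u])
bl=(h[...,0]>100)&(h[...,0]<120)&(h[...,1]>120)
for m in comps(bl,500):
    r=rect(m);b=cv2.boxPoints(r);print('blue',np.round(r[0]),np.round(b).tolist())
    for p in b: print(onz(c,*p,.08).round(4))
for m in comps(pale(c),60):
    r=rect(m); 
    P=np.array([onz(c,*p,.038)[:2] for p in cv2.boxPoints(r)]);
    e=P[1]-P[0],P[2]-P[1]; l=max(e,key=np.linalg.norm)
    print('pale',np.round(r[0]),m.sum(),P.mean(0).round(4),[np.linalg.norm(x).round(4) for x in e],round(np.arctan2(l[1],l[0]),3))
for n,k,(x0,y0,x1,y1),s in(('t',c,(200,100,340,260),4),('s',d,(265,135,405,225),5)):
    cv2.imwrite(f'pics/crop_{n}.png',cv2.resize(k['color'][y0:y1,x0:x1,::-1],None,fx=s,fy=s,interpolation=cv2.INTER_CUBIC))
E
```

```text
386 148 [ 27  50 202]
452 185 [ 30  45 202]
429 151 [ 31 129 205]
260 170 [106 151 152]
303 150 [  7 143 162]
303 170 [  8 139 160]
450 300 [ 13 132 181]
240 241 [  0 199 179]
blue [262. 171.] [[226.0, 226.0], [227.0, 115.0], [297.0, 116.0], [296.0, 227.0]]
[0.4524 0.2466 0.08  ]
[0.779  0.2435 0.08  ]
[0.7725 0.0373 0.08  ]
[0.4462 0.046  0.08  ]
pale [309.  70.] 77 [0.9308 0.0022] [np.float64(0.0764), np.float64(0.152)] -2.44
pale [232.  62.] 75 [0.9625 0.24  ] [np.float64(0.1824), np.float64(0.0032)] -1.59
pale [246.  83.] 415 [0.8915 0.1954] [np.float64(0.0922), np.float64(0.2591)] -1.59
pale [267.  71.] 67 [0.9294 0.1306] [np.float64(0.1541), np.float64(0.0045)] -1.567
pale [259.  75.] 61 [0.9178 0.1552] [np.float64(0.1601), np.float64(0.0047)] -1.564
pale [ 22. 133.] 1109 [0.7509 0.8775] [np.float64(0.366), np.float64(0.0971)] -0.061
pale [280.  78.] 67 [0.9059 0.0892] [np.float64(0.1446), np.float64(0.005)] -1.567
pale [272.  82.] 66 [0.8941 0.1155] [np.float64(0.166), np.float64(0.0047)] -1.567
pale [270.  86.] 100 [0.8825 0.1202] [np.float64(0.2118), np.float64(0.0051)] -1.571
pale [241.  90.] 66 [0.8715 0.2092] [np.float64(0.1688), np.float64(0.0044)] -1.57
pale [276.  93.] 82 [0.8592 0.1035] [np.float64(0.1716), np.float64(0.0051)] -1.561
pale [386. 148.] 254 [ 0.6832 -0.2258] [np.float64(0.0333), np.float64(0.0707)] 3.105
pale [430. 150.] 299 [ 0.673  -0.3597] [np.float64(0.0483), np.float64(0.0553)] 3.093
pale [451. 183.] 200 [ 0.5713 -0.417 ] [np.float64(0.0684), np.float64(0.0319)] -0.213
pale [381. 228.] 237 [ 0.4408 -0.203 ] [np.float64(0.0727), np.float64(0.0323)] -0.213
pale [416. 227.] 164 [ 0.4424 -0.3083] [np.float64(0.0621), np.float64(0.0302)] -0.119
```

View pics/crop_t.png

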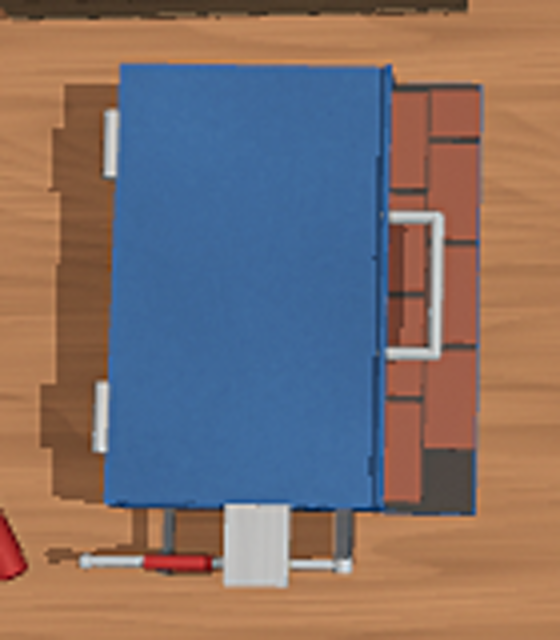

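View pics/crop_s.png

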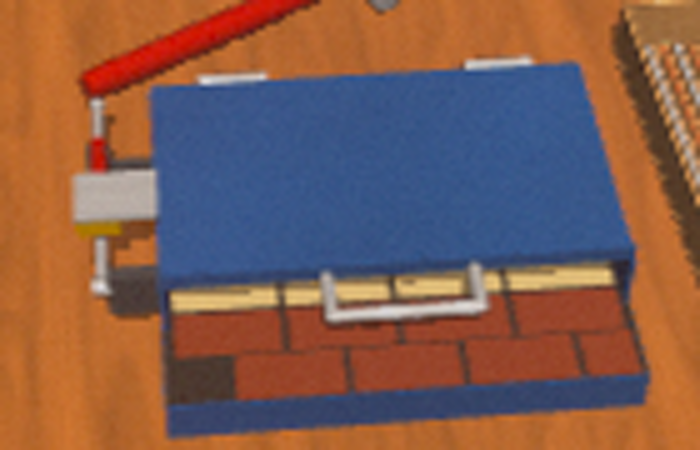

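The crops show the cover bar at about top px (309.7,171.2). The apron's outer edge runs (320,121)–(319,228), the rod tip is at (221.5,240.5), the pivot at (286,241) and the sleeve at (244.5,240.5).

```bash
python3 - <<'E'
from h import *
c=shot('top');d=shot('side')
T=lambda x,y:(200+(x)/4-.4,100+y/4-.4)
S=lambda x,y:(265+x/5-.4,135+y/5-.4)
A=onz(c,*T(481,86),.034);B=onz(c,*T(475,513),.034);print('apron',A,B,np.linalg.norm(A-B))
for n,p in(('barA',(438,215)),('barB',(436,355))): print(n,onz(c,*T(*p),.078))
print('bar tri',tri(c,T(437.5,215),d,S(485,303)),tri(c,T(435.5,355),d,S(330,313)))
for n,p in(('tip',(86,562)),('slv',(178,562)),('piv',(345,566))): print(n,onz(c,*T(*p),.05))
L1=onz(c,*T(120,65),.08);L2=onz(c,*T(105,506),.08);print('cover left',L1,L2,np.linalg.norm(L1-L2))
print('side apron corners',onz(d,*S(167,403),.034),onz(d,*S(646,376),.034))
v=A-B;yaw=np.arctan2(v[1],v[0]);v=L1-L2;y2=np.arctan2(v[1],v[0]);print('yaw',yaw,y2)
E
```

```text
apron [ 0.76985439 -0.02920617  0.034     ] [ 0.44475156 -0.01832352  0.034     ] 0.325284931483401
barA [0.66070156 0.00486006 0.078     ]
barB [0.5578701  0.00806897 0.078     ]
bar tri (array([0.65968838, 0.0051694 , 0.08298681]), np.float64(0.0001595995364338533)) (array([0.55692174, 0.008359  , 0.08331405]), np.float64(0.0005107631264574066))
tip [0.41368174 0.26705878 0.05      ]
slv [0.41245363 0.19972921 0.05      ]
piv [0.40731466 0.07760152 0.05      ]
cover left [0.77673451 0.2365959  0.08      ] [0.45315478 0.24663242 0.08      ] 0.3237353465522894
side apron corners [ 0.44494804 -0.01488348  0.034     ] [ 0.76733099 -0.03010501  0.034     ]
yaw -0.033462000056205296 -0.031007194624028046
```

```bash
cat >> h.py <<'E'
import json
HO=np.array([.6127,.1415,0.]);HY=-.033
def H(x,y,z): return HO+R.from_euler('z',HY).as_matrix()@np.array([x,y,z])
def down(a): return np.array([[0,-np.sin(a),np.cos(a)],[0,np.cos(a),np.sin(a)],[-1,0,0.]])
def plan(wps,dec=3):
    """wps: (open%, grasp-point world, azimuth of jaw axis, step m, extra hold rows)"""
    s=ctrl.get_state();M=R.from_quat(s['tcp_rot']).as_matrix();P=np.array(s['eef_pos'])
    a0=np.arctan2(M[1,2],M[0,2]);g=P+.019*M[:,0]*-1
    rows=[];ga,aa=g,a0
    for o,p,a,st,hold in wps:
        p=np.asarray(p,float);n=max(1,int(np.ceil(np.linalg.norm(p-ga)/st-.05)),int(np.ceil(abs(a-aa)/.122-.05)))
        for i in range(1,n+1): rows.append((o,ga+(p-ga)*i/n,aa+(a-aa)*i/n))
        rows+= [(o,p,a)]*hold; ga,aa=p,a
    bP,bM=P,M; call=[];k=1;last=None
    def out():
        nonlocal k
        print(f'call {k}:',json.dumps(call).replace(' ',''));k+=1
    for o,p,a in rows:
        T=p+np.array([0,0,-.019]);N=down(a)
        def rel(): return np.round(bM.T@(T-bP)/.3,dec)+0.,np.round(R.from_matrix(bM.T@N).as_rotvec()/(np.pi/2),dec)+0.
        sh,tr=rel()
        if len(call)==10 or np.abs(sh).max()>1 or np.abs(tr).max()>1:
            out();call=[];bP,bM=last;sh,tr=rel()
        call.append([o,sh.tolist(),tr.tolist()])
        last=(bP+bM@(sh*.3),bM@R.from_rotvec(tr*np.pi/2).as_matrix())
    out()
def st():
    s=ctrl.get_state();print(round(s['time'],2),np.round(s['eef_pos'],4),'F',np.round(s['contact_force'],1),'op',round(s['opening'],3))
E
python3 - <<'E'
from h import *
A=HY+np.pi/2
b=lambda t,r=.235:H(0,.1-r*np.cos(t),.078+r*np.sin(t))
print(b(0),A)
s=.041
plan([(60,[.25,.55,.30],A,s,0),(25,b(0)+[0,0,.12],A,s,0),(25,b(0)+[0,0,.03],A,s,0),(25,b(0)+[0,0,0],A,.012,0),(0,b(0),A,.01,4)],dec=3)
E
```

```text
[0.60824581 0.0065735  0.078     ] 1.5377963267948966
call 1: [[60,[-0.073,-0.071,-0.064],[-0.04,0.0,0.0]],[60,[-0.145,-0.142,-0.128],[-0.08,0.0,0.0]],[60,[-0.218,-0.214,-0.192],[-0.12,0.0,0.0]],[60,[-0.29,-0.285,-0.256],[-0.16,0.0,0.0]],[25,[-0.27,-0.382,-0.338],[-0.16,0.0,0.0]],[25,[-0.25,-0.48,-0.421],[-0.16,0.0,0.0]],[25,[-0.23,-0.577,-0.503],[-0.16,0.0,0.0]],[25,[-0.21,-0.674,-0.586],[-0.16,0.0,0.0]],[25,[-0.19,-0.772,-0.668],[-0.16,0.0,0.0]],[25,[-0.17,-0.869,-0.751],[-0.16,0.0,0.0]]]
call 2: [[25,[0.02,-0.074,-0.104],[0.0,0.0,0.0]],[25,[0.04,-0.148,-0.208],[0.0,0.0,0.0]],[25,[0.06,-0.221,-0.312],[0.0,0.0,0.0]],[25,[0.08,-0.295,-0.416],[0.0,0.0,0.0]],[25,[0.1,-0.369,-0.52],[0.0,0.0,0.0]],[25,[0.12,-0.443,-0.625],[0.0,0.0,0.0]],[25,[0.14,-0.516,-0.729],[0.0,0.0,0.0]],[25,[0.16,-0.59,-0.833],[0.0,0.0,0.0]],[25,[0.181,-0.664,-0.937],[0.0,0.0,0.0]]]
call 3: [[25,[0.02,-0.074,-0.104],[0.0,0.0,0.0]],[25,[0.04,-0.148,-0.208],[0.0,0.0,0.0]],[25,[0.14,-0.148,-0.208],[0.0,0.0,0.0]],[25,[0.24,-0.148,-0.208],[0.0,0.0,0.0]],[25,[0.34,-0.148,-0.208],[0.0,0.0,0.0]],[25,[0.373,-0.148,-0.208],[0.0,0.0,0.0]],[25,[0.406,-0.148,-0.208],[0.0,0.0,0.0]],[25,[0.44,-0.148,-0.208],[0.0,0.0,0.0]],[0,[0.44,-0.148,-0.208],[0.0,0.0,0.0]],[0,[0.44,-0.148,-0.208],[0.0,0.0,0.0]]]
call 4: [[0,[0.0,0.0,0.0],[0.0,0.0,0.0]],[0,[0.0,0.0,0.0],[0.0,0.0,0.0]],[0,[0.0,0.0,0.0],[0.0,0.0,0.0]]]
```

Call:
play_rows --rows '[[60,[-0.29,-0.285,-0.256],[-0.16,0,0]],[60,[-0.29,-0.285,-0.256],[-0.16,0,0]],[60,[-0.29,-0.285,-0.256],[-0.16,0,0]],[60,[-0.29,-0.285,-0.256],[-0.16,0,0]],[25,[-0.17,-0.87,-0.75],[-0.16,0,0]],[25,[-0.17,-0.87,-0.75],[-0.16,0,0]],[25,[-0.17,-0.87,-0.75],[-0.16,0,0]],[25,[-0.17,-0.87,-0.75],[-0.16,0,0]],[25,[-0.17,-0.87,-0.75],[-0.16,0,0]],[25,[-0.17,-0.87,-0.75],[-0.16,0,0]]]' --force 40

```text
time: 1.13
eef_pos: [0.3779, 0.3556, 0.2441]
tcp_rot: [-0.491, 0.509, 0.491, 0.508]
contact_force: [0.2, -0.0, 0.1]
opening: 0.251
```

Call:
play_rows --rows '[[25,[0.18,-0.66,-0.94],[0,0,0]],[25,[0.18,-0.66,-0.94],[0,0,0]],[25,[0.18,-0.66,-0.94],[0,0,0]],[25,[0.18,-0.66,-0.94],[0,0,0]],[25,[0.18,-0.66,-0.94],[0,0,0]],[25,[0.18,-0.66,-0.94],[0,0,0]],[25,[0.18,-0.66,-0.94],[0,0,0]],[25,[0.18,-0.66,-0.94],[0,0,0]],[25,[0.18,-0.66,-0.94],[0,0,0]],[25,[0.18,-0.66,-0.94],[0,0,0]]]'

```text
time: 1.97
eef_pos: [0.5663, 0.0672, 0.1898]
tcp_rot: [-0.49, 0.51, 0.491, 0.509]
contact_force: [0.3, 0.7, 0.1]
opening: 0.25
```

```bash
python3 - <<'E'
from h import *
st();print(R.from_quat(ctrl.get_state()['tcp_rot']).as_matrix().round(3).tolist())
A=HY+np.pi/2
b=lambda t,r=.235:H(0,.1-r*np.cos(t),.078+r*np.sin(t))
plan([(25,b(0)+[0,0,.12],A,.041,0),(25,b(0)+[0,0,.03],A,.041,0),(25,b(0)+[0,0,0],A,.012,0)])
E
```

```text
1.97 [0.5663 0.0672 0.1898] F [0.3 0.7 0.1] op 0.25
[[-0.002, -0.999, 0.038], [-0.0, 0.038, 0.999], [-1.0, 0.002, -0.0]]
call 1: [[25,[0.018,-0.074,-0.098],[-0.002,0.0,-0.001]],[25,[0.036,-0.148,-0.197],[-0.003,0.0,-0.001]],[25,[0.136,-0.148,-0.197],[-0.003,0.0,-0.001]],[25,[0.236,-0.148,-0.197],[-0.003,0.0,-0.001]],[25,[0.336,-0.148,-0.197],[-0.003,0.0,-0.001]],[25,[0.369,-0.148,-0.197],[-0.003,0.0,-0.001]],[25,[0.403,-0.148,-0.197],[-0.003,0.0,-0.001]],[25,[0.436,-0.148,-0.197],[-0.003,0.0,-0.001]]]
```

Call:
play_rows --rows '[[25,[0.036,-0.148,-0.197],[0,0,0]],[25,[0.036,-0.148,-0.197],[0,0,0]],[25,[0.136,-0.148,-0.197],[0,0,0]],[25,[0.236,-0.148,-0.197],[0,0,0]],[25,[0.336,-0.148,-0.197],[0,0,0]],[25,[0.37,-0.148,-0.197],[0,0,0]],[25,[0.4,-0.148,-0.197],[0,0,0]],[25,[0.432,-0.148,-0.197],[0,0,0]],[0,[0.432,-0.148,-0.197],[0,0,0]],[0,[0.432,-0.148,-0.197],[0,0,0]]]' --force 40

```text
time: 2.8
eef_pos: [0.6084, 0.0099, 0.0628]
tcp_rot: [-0.492, 0.508, 0.491, 0.509]
contact_force: [0.2, -0.2, 0.3]
opening: 0.005
```

Call:
play_rows --rows '[[0,[0,0,0],[0,0,0]],[0,[0,0,0],[0,0,0]],[0,[0,0,0],[0,0,0]]]'

```text
time: 3.05
eef_pos: [0.6086, 0.0094, 0.0631]
tcp_rot: [-0.492, 0.508, 0.491, 0.509]
contact_force: [0.0, 0.0, 0.0]
opening: -0.001
```

```bash
python3 - <<'E'
from h import *
st();shot('side','side1.png')
A=HY+np.pi/2
b=lambda t,r=.235:H(0,.1-r*np.cos(t),.079+r*np.sin(t))
plan([(0,b(t),A,.04,0) for t in np.linspace(.06,1.77,29)])
E
```

```text
3.05 [0.6086 0.0094 0.0631] F [0. 0. 0.] op -0.001
call 1: [[0,[-0.038,0.0,-0.008],[0.0,0.0,0.001]],[0,[-0.085,0.0,-0.004],[0.0,0.0,0.001]],[0,[-0.133,0.0,0.004],[0.0,0.0,0.001]],[0,[-0.179,0.0,0.014],[0.0,0.0,0.001]],[0,[-0.225,0.0,0.027],[0.0,0.0,0.001]],[0,[-0.271,0.0,0.042],[0.0,0.0,0.001]],[0,[-0.315,0.0,0.061],[0.0,0.0,0.001]],[0,[-0.358,0.0,0.082],[0.0,0.0,0.001]],[0,[-0.399,0.0,0.105],[0.0,0.0,0.001]],[0,[-0.439,0.0,0.132],[0.0,0.0,0.001]]]
call 2: [[0,[-0.039,0.0,0.028],[0.0,0.0,0.0]],[0,[-0.075,0.0,0.059],[0.0,0.0,0.0]],[0,[-0.11,0.0,0.092],[0.0,0.0,0.0]],[0,[-0.142,0.0,0.127],[0.0,0.0,0.0]],[0,[-0.173,0.0,0.164],[0.0,0.0,0.0]],[0,[-0.201,0.0,0.203],[0.0,0.0,0.0]],[0,[-0.226,0.0,0.243],[0.0,0.0,0.0]],[0,[-0.249,0.0,0.285],[0.0,0.0,0.0]],[0,[-0.27,0.0,0.328],[0.0,0.0,0.0]],[0,[-0.287,0.0,0.373],[0.0,0.0,0.0]]]
call 3: [[0,[-0.016,0.0,0.045],[0.0,0.0,0.0]],[0,[-0.028,0.0,0.092],[0.0,0.0,0.0]],[0,[-0.037,0.0,0.138],[0.0,0.0,0.0]],[0,[-0.044,0.0,0.186],[0.0,0.0,0.0]],[0,[-0.047,0.0,0.234],[0.0,0.0,0.0]],[0,[-0.048,0.0,0.281],[0.0,0.0,0.0]],[0,[-0.046,0.0,0.329],[0.0,0.0,0.0]],[0,[-0.041,0.0,0.377],[0.0,0.0,0.0]],[0,[-0.033,0.0,0.424],[0.0,0.0,0.0]]]
```

```bash
python3 - <<'E'
import cv2
i=cv2.imread('pics/side1.png');cv2.imwrite('pics/c1.png',cv2.resize(i[60:230,260:420],None,fx=3.5,fy=3.5,interpolation=cv2.INTER_CUBIC))
E
```

```text
(no output)
```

View pics/c1.png

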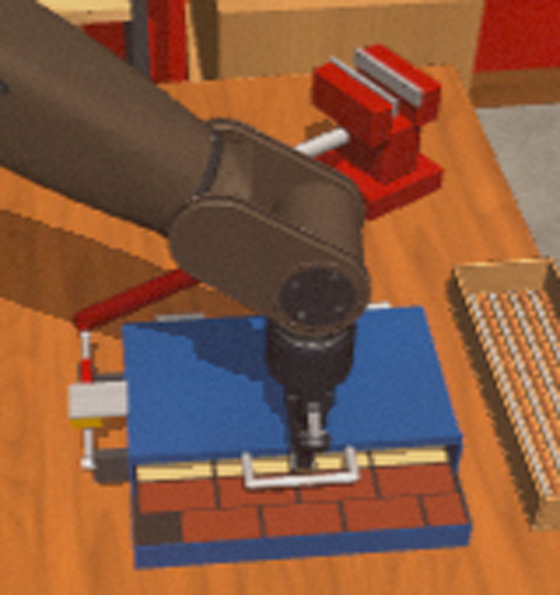

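```bash
python3 - <<'E'
from h import *
d=shot('side');c=shot('top')
S=lambda x,y:(260+x/3.5-.35,60+y/3.5-.35)
P=[.6086,.0094,.0631]
print('tcp side',proj(d,P),'seen',S(303,468),'top',proj(c,P))
print('bar A',S(355,477),'B',S(252,486), [proj(d,H(x,-.135,.078)) for x in(.05,-.05)])
for z in(.06,.078,.09): print(z,onz(d,*S(303.5,482),z))
cv2.imwrite('pics/c2.png',cv2.resize(c['color'][120:220,230:350,::-1],None,fx=5,fy=5,interpolation=cv2.INTER_CUBIC))
E
```

```text
tcp side [345.84356687 199.57840583] seen (346.22142857142853, 193.36428571428573) top [307.93130863 171.90381649]
bar A (361.0785714285714, 195.93571428571428) B (331.65, 198.50714285714287) [array([361.03454813, 196.29967686]), array([331.06223195, 198.24590954])]
0.06 [0.61251224 0.02164146 0.06      ]
0.078 [0.60909135 0.00605434 0.078     ]
0.09 [ 0.60681076 -0.00433708  0.09      ]
```

View pics/c2.png

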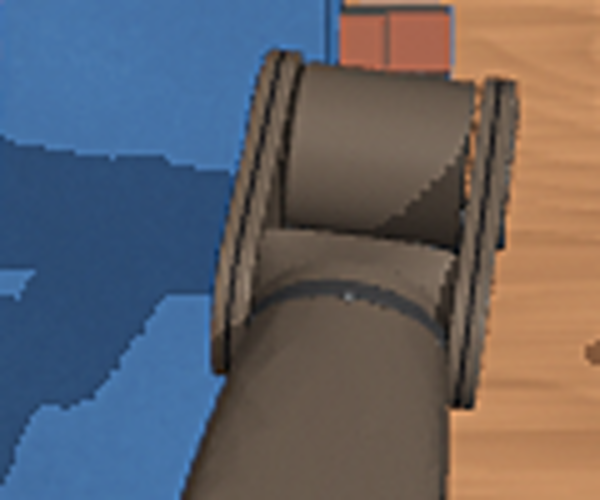

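```bash
python3 - <<'E'
from h import *
d=shot('side');st();print(np.round(ctrl.get_state()['dq'],3))
for z in(.063,.075,.085,.095): print(z,proj(d,[.6086,.0094,z]),proj(d,[.6086,.002,z]),proj(d,[.6086,.02,z]))
cv2.imwrite('pics/c3.png',cv2.resize(d['color'][160:210,310:385,::-1],None,fx=10,fy=10,interpolation=cv2.INTER_CUBIC))
E
```

```text
3.25 [0.6079 0.0094 0.0621] F [-0.7  0.3  0.1] op 0.0
[0.    0.005 0.003 0.    0.001 0.   ]
0.063 [345.84215759 199.59803356] [346.19743167 201.25951435] [345.33819882 197.2412114 ]
0.075 [346.01252895 197.22517531] [346.37117311 198.88952816] [345.50382695 194.86445206]
0.085 [346.15647095 195.22041369] [346.5179706  196.88708116] [345.64375044 192.85655368]
0.095 [346.30223631 193.19025691] [346.6666353  194.85916387] [345.78543605 190.82336895]
```

View pics/c3.png

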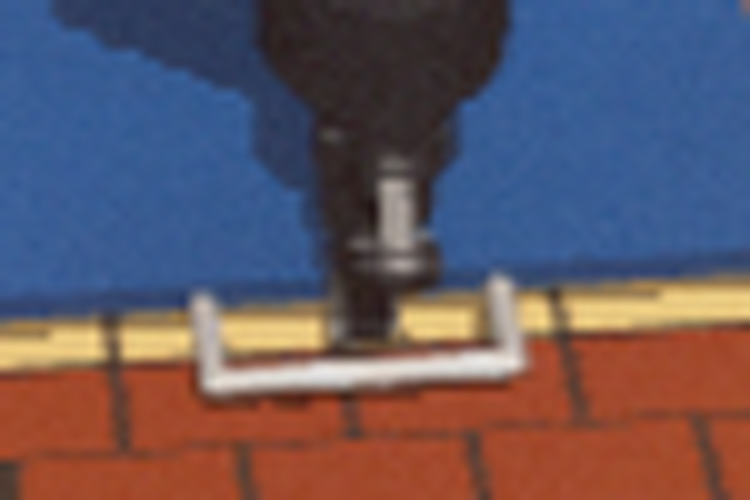

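```bash
python3 - <<'E'
from h import *
d=shot('side');print(proj(d,[.189,.647,.193]),proj(d,[.189,.647,.21]))
i=cv2.imread('pics/side0.png');a=cv2.resize(i[20:90,180:250],None,fx=8,fy=8,interpolation=cv2.INTER_CUBIC)
cv2.imwrite('pics/c4.png',a)
E
```

```text
[222.57063417  72.76565831] [221.70508963  68.95320328]
```

View pics/c4.png

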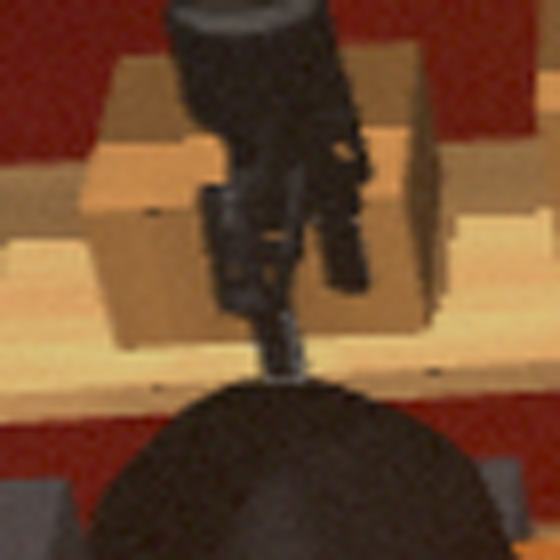

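The fingertips are drawn about 25 mm above, or to the +y of, where the reported TCP puts them. I'll lift and move right, where both cameras can see the tips, and triangulate.

Call:
play_rows --rows '[[0,[-0.3,0,0],[0,0,0]],[0,[-0.3,0,0],[0,0,0]],[0,[-0.35,0.1,-0.95],[0,0,0]],[0,[-0.35,0.1,-0.95],[0,0,0]],[0,[-0.35,0.1,-0.95],[0,0,0]],[0,[-0.35,0.1,-0.95],[0,0,0]],[0,[-0.35,0.1,-0.95],[0,0,0]],[0,[-0.35,0.1,-0.95],[0,0,0]],[0,[-0.35,0.1,-0.95],[0,0,0]],[0,[-0.35,0.1,-0.95],[0,0,0]]]'

```text
time: 4.13
eef_pos: [0.5672, -0.2813, 0.1677]
tcp_rot: [-0.491, 0.51, 0.489, 0.509]
contact_force: [0.1, 1.4, 0.4]
opening: -0.008
```

```bash
python3 - <<'E'
from h import *
st();c=shot('top');d=shot('side');P=ctrl.get_state()['eef_pos'];ims=[]
for k in(c,d):
    u,v=proj(k,P).round().astype(int);print(u,v);ims.append(cv2.resize(k['color'][v-50:v+20,u-40:u+40,::-1],None,fx=5,fy=5,interpolation=cv2.INTER_CUBIC))
cv2.imwrite('pics/c5.png',np.hstack(ims))
E
```

```text
4.13 [ 0.5672 -0.2813  0.1677] F [0.1 1.4 0.4] op -0.008
414 178
350 257
```

View pics/c5.png

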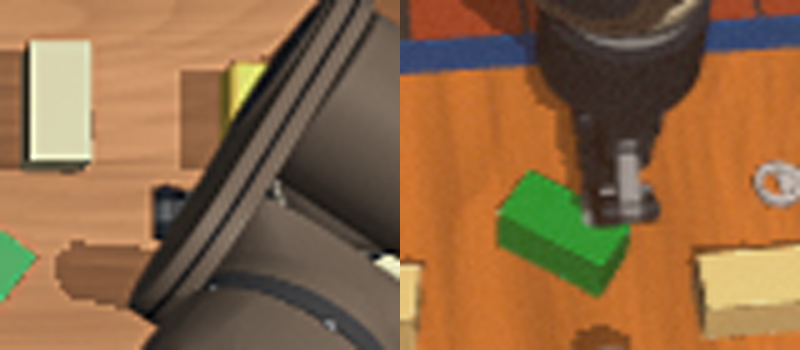

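Call:
play_rows --rows '[[0,[-0.2,0,0],[0,-0.08,0]],[0,[-0.2,0,0],[0,-0.16,0]],[0,[-0.2,0,0],[0,-0.24,0]],[0,[-0.2,0,0],[0,-0.32,0]],[0,[-0.2,0,0],[0,-0.4,0]],[0,[-0.2,0,0],[0,-0.48,0]],[0,[-0.2,0,0],[0,-0.5,0]],[0,[-0.2,0,0],[0,-0.5,0]]]'

```text
time: 4.9
eef_pos: [0.5675, -0.2738, 0.2235]
tcp_rot: [-0.263, 0.276, 0.643, 0.664]
contact_force: [-0.2, -0.1, 0.1]
opening: -0.003
```

```bash
python3 - <<'E'
from h import *
st();c=shot('top');d=shot('side');s=ctrl.get_state();P=s['eef_pos'];ims=[];print(R.from_quat(s['tcp_rot']).as_matrix().round(3).tolist())
for k in(c,d):
    u,v=proj(k,P).round().astype(int);print(proj(k,P));ims.append(cv2.resize(k['color'][v-45:v+45,u-40:u+40,::-1],None,fx=5,fy=5,interpolation=cv2.INTER_CUBIC))
cv2.imwrite('pics/c6.png',np.hstack(ims))
E
```

```text
4.9 [ 0.5675 -0.2738  0.2235] F [-0.2 -0.1  0.1] op -0.003
[[0.022, -0.999, 0.023], [0.706, 0.032, 0.708], [-0.708, 0.0, 0.706]]
[419.02809991 174.42093476]
[351.24156756 242.86969025]
```

View pics/c6.png

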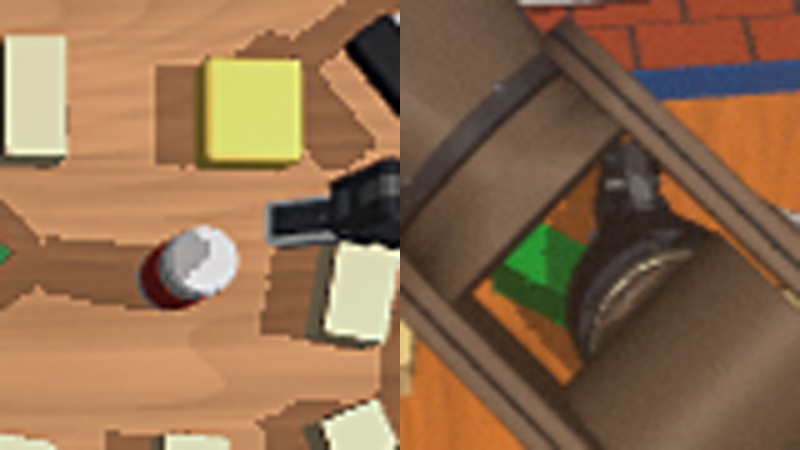

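```bash
python3 - <<'E'
from h import *
c=shot('top');d=shot('side');s=ctrl.get_state();P=s['eef_pos'];M=R.from_quat(s['tcp_rot']).as_matrix()
for q in((357,226),(356,225),(355,227)):
    p,e=tri(c,(432.2,173.2),d,q);print(p.round(4),e.round(4),'in tool axes',(M.T@(p-P)).round(4))
E
```

```text
[ 0.5667 -0.283   0.3073] 0.0175 in tool axes [-0.0631  0.0018  0.0486]
[ 0.5653 -0.282   0.3102] 0.0157 in tool axes [-0.0646  0.0032  0.0513]
[ 0.5646 -0.2834  0.305 ] 0.0126 in tool axes [-0.0618  0.0039  0.0466]
```

```bash
python3 - <<'E'
from h import *
A=HY+np.pi/2
plan([(0,[.5,-.09,.11],A,.5,0),(0,[.5,-.09,.04],A,.5,0)])
E
```

```text
call 1: [[0,[0.749,0.25,0.105],[0.001,0.498,0.001]],[0,[0.914,0.25,-0.06],[0.001,0.498,0.001]]]
```

Call:
play_rows --rows '[[0,[0.75,0.25,0.1],[0,0.5,0]],[0,[0.75,0.25,0.1],[0,0.5,0]],[0,[0.75,0.25,0.1],[0,0.5,0]],[0,[0.75,0.25,0.1],[0,0.5,0]],[0,[0.75,0.25,0.1],[0,0.5,0]],[0,[0.75,0.25,0.1],[0,0.5,0]],[0,[0.75,0.25,0.1],[0,0.5,0]],[0,[0.75,0.25,0.1],[0,0.5,0]],[0,[0.91,0.25,-0.06],[0,0.5,0]],[0,[0.91,0.25,-0.06],[0,0.5,0]]]'

```text
time: 5.93
eef_pos: [0.5023, -0.0923, 0.0231]
tcp_rot: [-0.494, 0.507, 0.489, 0.509]
contact_force: [0.5, -0.2, -2.0]
opening: -0.002
```

Call:
play_rows --rows '[[0,[0.02,0,0],[0,0,0]],[0,[0.04,0,0],[0,0,0]],[0,[0.05,0,0],[0,0,0]],[0,[0.05,0,0],[0,0,0]]]'

```text
time: 6.27
eef_pos: [0.5007, -0.0927, 0.0073]
tcp_rot: [-0.492, 0.508, 0.491, 0.509]
contact_force: [-0.3, 0.7, -0.2]
opening: 0.001
```

Call:
play_rows --rows '[[0,[0.01,0,0],[0,0,0]],[0,[0.02,0,0],[0,0,0]],[0,[0.025,0,0],[0,0,0]],[0,[0.025,0,0],[0,0,0]]]'

```text
time: 6.6
eef_pos: [0.4993, -0.0917, -0.0015]
tcp_rot: [-0.492, 0.508, 0.491, 0.508]
contact_force: [-0.1, 0.7, 0.3]
opening: -0.0
```

```bash
python3 - <<'E'
from h import *
st();d=shot('side');P=ctrl.get_state()['eef_pos'];u,v=proj(d,P);print(u,v);u=int(u);v=int(v)
cv2.imwrite('pics/c7.png',cv2.resize(d['color'][v-40:v+20,u-40:u+40,::-1],None,fx=8,fy=8,interpolation=cv2.INTER_CUBIC))
E
```

```text
6.6 [ 0.4993 -0.0917 -0.0015] F [-0.1  0.7  0.3] op -0.0
316.875407036154 238.63499604715747
```

View pics/c7.png

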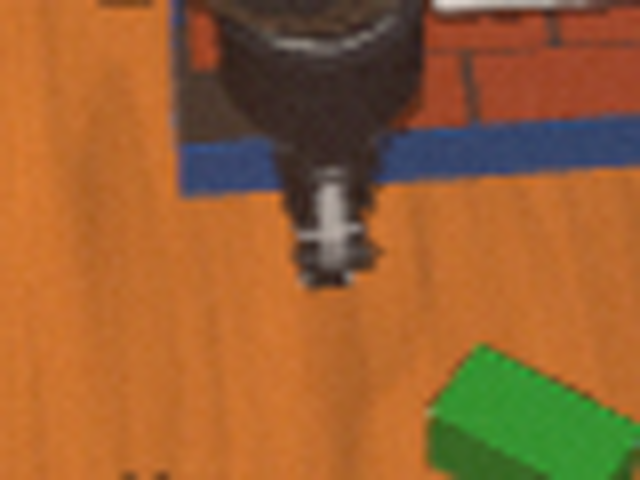

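Confirmed: the reported TCP is below the table with no contact, so the real tips sit well behind it. I'll feel for the table.

Call:
play_rows --rows '[[0,[0.01,0,0],[0,0,0]],[0,[0.02,0,0],[0,0,0]],[0,[0.03,0,0],[0,0,0]],[0,[0.04,0,0],[0,0,0]],[0,[0.05,0,0],[0,0,0]],[0,[0.05,0,0],[0,0,0]]]'

```text
time: 7.15
eef_pos: [0.4986, -0.0913, -0.0174]
tcp_rot: [-0.491, 0.509, 0.492, 0.508]
contact_force: [-0.1, 0.4, -0.5]
opening: -0.004
```

Call:
play_rows --rows '[[0,[0.005,0,0],[0,0,0]],[0,[0.01,0,0],[0,0,0]],[0,[0.015,0,0],[0,0,0]],[0,[0.02,0,0],[0,0,0]],[0,[0.02,0,0],[0,0,0]]]'

```text
time: 7.57
eef_pos: [0.4991, -0.0915, -0.0228]
tcp_rot: [-0.491, 0.508, 0.492, 0.508]
contact_force: [-0.3, 1.1, -0.4]
opening: -0.004
```

Call:
play_rows --rows '[[0,[0.004,0,0],[0,0,0]],[0,[0.008,0,0],[0,0,0]],[0,[0.012,0,0],[0,0,0]],[0,[0.012,0,0],[0,0,0]]]'

```text
time: 7.9
eef_pos: [0.4991, -0.0915, -0.0264]
tcp_rot: [-0.491, 0.508, 0.492, 0.508]
contact_force: [-0.7, 0.1, -0.2]
opening: 0.001
```

Call:
play_rows --rows '[[0,[0.004,0,0],[0,0,0]],[0,[0.008,0,0],[0,0,0]],[0,[0.012,0,0],[0,0,0]],[0,[0.012,0,0],[0,0,0]]]'

```text
time: 8.23
eef_pos: [0.4991, -0.0915, -0.03]
tcp_rot: [-0.491, 0.508, 0.492, 0.508]
contact_force: [-0.4, -0.2, -0.8]
opening: -0.0
```

Call:
play_rows --rows '[[0,[0.004,0,0],[0,0,0]],[0,[0.008,0,0],[0,0,0]],[0,[0.008,0,0],[0,0,0]]]'

```text
time: 8.48
eef_pos: [0.4991, -0.0915, -0.0324]
tcp_rot: [-0.491, 0.508, 0.492, 0.508]
contact_force: [0.9, 0.8, 0.5]
opening: -0.001
```

Call:
play_rows --rows '[[0,[0.004,0,0],[0,0,0]],[0,[0.008,0,0],[0,0,0]],[0,[0.008,0,0],[0,0,0]]]'

```text
time: 8.73
eef_pos: [0.4991, -0.0915, -0.0348]
tcp_rot: [-0.491, 0.508, 0.492, 0.508]
contact_force: [-0.1, 0.2, -0.3]
opening: -0.001
```

Call:
play_rows --rows '[[0,[0.004,0,0],[0,0,0]],[0,[0.008,0,0],[0,0,0]],[0,[0.008,0,0],[0,0,0]]]'

```text
time: 8.98
eef_pos: [0.4994, -0.0917, -0.0369]
tcp_rot: [-0.492, 0.508, 0.492, 0.508]
contact_force: [-0.7, -0.8, -0.0]
opening: -0.002
```

```bash
python3 - <<'E'
from h import *
st();d=shot('side');c=shot('top');P=np.array(ctrl.get_state()['eef_pos']);print(proj(d,P))
u,v=(317,234);a=cv2.resize(d['color'][v-40:v+20,u-40:u+40,::-1],None,fx=5,fy=5,interpolation=cv2.INTER_CUBIC)
u,v=proj(c,P).astype(int);print(u,v);b=cv2.resize(c['color'][v-40:v+20,u-40:u+40,::-1],None,fx=5,fy=5,interpolation=cv2.INTER_CUBIC)
cv2.imwrite('pics/c8.png',np.hstack([a,b]))
E
```

```text
8.98 [ 0.4994 -0.0917 -0.0369] F [-0.7 -0.8 -0. ] op -0.002
[317.03433509 244.73966132]
340 210
```

Call:
play_rows --rows '[[0,[0.004,0,0],[0,0,0]],[0,[0.006,0,0],[0,0,0]],[0,[0.006,0,0],[0,0,0]]]'

```text
time: 9.33
eef_pos: [0.4994, -0.0917, -0.037]
tcp_rot: [-0.491, 0.509, 0.492, 0.508]
contact_force: [-5.3, 1.4, 13.5]
opening: 0.0
```

Call:
play_rows --rows '[[0,[0.004,0,0],[0,0,0]],[0,[0.006,0,0],[0,0,0]],[0,[0.006,0,0],[0,0,0]]]'

```text
time: 9.58
eef_pos: [0.4994, -0.0916, -0.0371]
tcp_rot: [-0.491, 0.509, 0.493, 0.507]
contact_force: [-10.5, 2.2, 25.2]
opening: 0.001
```

Call:
play_rows --rows '[[0,[0.004,0,0],[0,0,0]],[0,[0.006,0,0],[0,0,0]],[0,[0.006,0,0],[0,0,0]]]'

```text
time: 9.83
eef_pos: [0.4993, -0.0917, -0.0371]
tcp_rot: [-0.49, 0.509, 0.493, 0.507]
contact_force: [-16.3, 4.4, 37.5]
opening: -0.0
```

The table is touched at reported z = -0.037, so the true fingertips are 37 mm behind the reported TCP. The grasp point is therefore 56 mm behind it. I'll correct the helper and go back to the bar.

```bash
sed -i 's/g=P+.019\*M\[:,0\]\*-1/g=P-.056*M[:,0]/; s/\[0,0,-.019\]/[0,0,-.056]/' h.py; grep -n "056" h.py; python3 - <<'E'
from h import *
A=HY+np.pi/2
b=H(0,-.135,.079)
plan([(25,[.5,-.09,.16],A,.041,0),(25,b+[0,0,.06],A,.041,1),(25,b+[0,0,0],A,.015,1)])
E
```

```text
36:    a0=np.arctan2(M[1,2],M[0,2]);g=P-.056*M[:,0]
47:        T=p+np.array([0,0,-.056]);N=down(a)
call 1: [[25,[-0.118,-0.001,0.001],[0.0,0.001,-0.003]],[25,[-0.235,0.0,0.003],[0.0,0.001,-0.003]],[25,[-0.353,0.0,0.005],[0.0,0.001,-0.003]],[25,[-0.47,0.0,0.006],[0.0,0.001,-0.003]],[25,[-0.453,-0.087,0.089],[0.0,0.001,-0.003]],[25,[-0.436,-0.175,0.173],[0.0,0.001,-0.003]],[25,[-0.419,-0.263,0.256],[0.0,0.001,-0.003]],[25,[-0.402,-0.35,0.339],[0.0,0.001,-0.003]],[25,[-0.402,-0.35,0.339],[0.0,0.001,-0.003]],[25,[-0.352,-0.35,0.339],[0.0,0.001,-0.003]]]
call 2: [[25,[0.05,0.0,0.0],[0.0,0.0,0.0]],[25,[0.1,-0.001,0.0],[0.0,0.0,0.0]],[25,[0.15,-0.001,0.0],[0.0,0.0,0.0]],[25,[0.15,-0.001,0.0],[0.0,0.0,0.0]]]
```

Call:
play_rows --rows '[[25,[-0.13,0,0],[0,0,0]],[25,[-0.25,0,0],[0,0,0]],[25,[-0.37,0,0],[0,0,0]],[25,[-0.49,0,0],[0,0,0]],[25,[-0.46,-0.09,0.09],[0,0,0]],[25,[-0.44,-0.18,0.17],[0,0,0]],[25,[-0.43,-0.26,0.26],[0,0,0]],[25,[-0.42,-0.35,0.34],[0,0,0]],[25,[-0.42,-0.35,0.34],[0,0,0]],[25,[-0.42,-0.35,0.34],[0,0,0]]]'

```text
time: 10.67
eef_pos: [0.6079, 0.0081, 0.0827]
tcp_rot: [-0.492, 0.508, 0.493, 0.507]
contact_force: [0.5, 0.2, -0.1]
opening: 0.248
```

```bash
python3 - <<'E'
from h import *
A=HY+np.pi/2
st();plan([(25,H(0,-.135,.079),A,.015,1)])
E
```

```text
10.67 [0.6079 0.0081 0.0827] F [ 0.5  0.2 -0.1] op 0.248
call 1: [[25,[0.05,-0.001,-0.001],[0.0,0.0,-0.001]],[25,[0.1,-0.001,-0.002],[0.001,0.0,-0.001]],[25,[0.149,-0.001,-0.004],[0.001,0.0,-0.001]],[25,[0.199,-0.001,-0.005],[0.001,0.0,-0.001]],[25,[0.199,-0.001,-0.005],[0.001,0.0,-0.001]]]
```

Call:
play_rows --rows '[[25,[0.05,0,0],[0,0,0]],[25,[0.1,0,-0.005],[0,0,0]],[25,[0.15,0,-0.005],[0,0,0]],[25,[0.2,0,-0.005],[0,0,0]],[25,[0.2,0,-0.005],[0,0,0]],[0,[0.2,0,-0.005],[0,0,0]],[0,[0.2,0,-0.005],[0,0,0]],[0,[0.2,0,-0.005],[0,0,0]],[0,[0.2,0,-0.005],[0,0,0]],[0,[0.2,0,-0.005],[0,0,0]]]' --force 40

```text
time: 11.5
eef_pos: [0.605, 0.0081, 0.0232]
tcp_rot: [-0.489, 0.509, 0.494, 0.509]
contact_force: [-3.5, 8.0, -2.8]
opening: 0.098
```

```bash
python3 - <<'E'
from h import *
A=HY+np.pi/2
st();s=ctrl.get_state();g=s['eef_pos']-.056*R.from_quat(s['tcp_rot']).as_matrix()[:,0];print(g)
b=lambda t,r=.235:g+H(0,r-r*np.cos(t),r*np.sin(t))-HO
plan([(0,b(t),A,.04,0) for t in np.linspace(.06,1.76,30)])
E
```

```text
11.5 [0.605  0.0081 0.0232] F [-3.5  8.  -2.8] op 0.098
[0.60526505 0.00779666 0.07914929]
call 1: [[0,[-0.047,-0.001,0.001],[-0.001,0.003,-0.003]],[0,[-0.093,0.0,0.005],[-0.001,0.003,-0.003]],[0,[-0.138,0.0,0.012],[-0.001,0.003,-0.003]],[0,[-0.183,0.0,0.022],[-0.001,0.003,-0.003]],[0,[-0.227,0.0,0.034],[-0.001,0.003,-0.003]],[0,[-0.271,0.001,0.049],[-0.001,0.003,-0.003]],[0,[-0.313,0.001,0.066],[-0.001,0.003,-0.003]],[0,[-0.355,0.001,0.086],[-0.001,0.003,-0.003]],[0,[-0.395,0.001,0.108],[-0.001,0.003,-0.003]],[0,[-0.434,0.002,0.133],[-0.001,0.003,-0.003]]]
call 2: [[0,[-0.037,0.0,0.026],[0.0,0.0,0.0]],[0,[-0.073,0.0,0.055],[0.0,0.0,0.0]],[0,[-0.107,0.0,0.086],[0.0,0.0,0.0]],[0,[-0.139,0.0,0.118],[0.0,0.0,0.0]],[0,[-0.169,0.0,0.153],[0.0,0.0,0.0]],[0,[-0.197,0.0,0.189],[0.0,0.0,0.0]],[0,[-0.223,0.0,0.227],[0.0,0.0,0.0]],[0,[-0.247,0.0,0.266],[0.0,0.0,0.0]],[0,[-0.269,0.0,0.307],[0.0,0.0,0.0]],[0,[-0.288,0.0,0.349],[0.0,0.0,0.0]]]
call 3: [[0,[-0.016,0.0,0.043],[0.0,0.0,0.0]],[0,[-0.03,0.0,0.087],[0.0,0.0,0.0]],[0,[-0.041,0.0,0.131],[0.0,0.0,0.0]],[0,[-0.05,0.0,0.176],[0.0,0.0,0.0]],[0,[-0.056,0.0,0.222],[0.0,0.0,0.0]],[0,[-0.059,0.0,0.267],[0.0,0.0,0.0]],[0,[-0.06,0.0,0.313],[0.0,0.0,0.0]],[0,[-0.058,0.0,0.359],[0.0,0.0,0.0]],[0,[-0.054,0.0,0.405],[0.0,0.0,0.0]],[0,[-0.046,0.0,0.45],[0.0,0.0,0.0]]]
```

Gripped: the opening is 0.098, close to the 10 mm bar. Now raise the cover along its arc.

Call:
play_rows --rows '[[0,[-0.047,0,0.001],[0,0,0]],[0,[-0.093,0,0.005],[0,0,0]],[0,[-0.138,0,0.012],[0,0,0]],[0,[-0.183,0,0.022],[0,0,0]],[0,[-0.227,0,0.034],[0,0,0]],[0,[-0.271,0,0.049],[0,0,0]],[0,[-0.313,0,0.066],[0,0,0]],[0,[-0.355,0,0.086],[0,0,0]],[0,[-0.395,0,0.108],[0,0,0]],[0,[-0.434,0,0.133],[0,0,0]]]'

```text
time: 12.33
eef_pos: [0.6062, 0.0471, 0.1526]
tcp_rot: [-0.489, 0.509, 0.494, 0.508]
contact_force: [-0.8, 5.5, -8.8]
opening: 0.097
```

Call:
play_rows --rows '[[0,[-0.037,0,0.026],[0,0,0]],[0,[-0.073,0,0.055],[0,0,0]],[0,[-0.107,0,0.086],[0,0,0]],[0,[-0.139,0,0.118],[0,0,0]],[0,[-0.169,0,0.153],[0,0,0]],[0,[-0.197,0,0.189],[0,0,0]],[0,[-0.223,0,0.227],[0,0,0]],[0,[-0.247,0,0.266],[0,0,0]],[0,[-0.269,0,0.307],[0,0,0]],[0,[-0.288,0,0.349],[0,0,0]]]'

```text
time: 13.17
eef_pos: [0.6096, 0.1488, 0.2409]
tcp_rot: [-0.491, 0.511, 0.492, 0.506]
contact_force: [-7.9, -0.5, -3.6]
opening: 0.101
```

Call:
play_rows --rows '[[0,[-0.016,0,0.043],[0,0,0]],[0,[-0.03,0,0.087],[0,0,0]],[0,[-0.041,0,0.131],[0,0,0]],[0,[-0.05,0,0.176],[0,0,0]],[0,[-0.056,0,0.222],[0,0,0]],[0,[-0.059,0,0.267],[0,0,0]],[0,[-0.06,0,0.313],[0,0,0]],[0,[-0.058,0,0.359],[0,0,0]],[0,[-0.054,0,0.405],[0,0,0]],[0,[-0.046,0,0.44],[0,0,0]]]'

```text
time: 14.0
eef_pos: [0.6155, 0.2824, 0.2581]
tcp_rot: [-0.492, 0.509, 0.492, 0.508]
contact_force: [-8.1, -0.7, 5.8]
opening: 0.101
```

```bash
python3 - <<'E'
from h import *
st();s=ctrl.get_state();g=s['eef_pos']-.056*R.from_quat(s['tcp_rot']).as_matrix()[:,0]
q=R.from_euler('z',-HY).apply(g-HO);print(q,'angle',np.arctan2(q[2]-.078,.1-q[1]),np.hypot(q[2]-.078,.1-q[1]))
E
```

```text
14.0 [0.6155 0.2824 0.2581] F [-8.1 -0.7  5.8] op 0.101
[-0.0017568   0.1409143   0.31407079] angle 1.7424053447053343 0.23959006163856958
```

```bash
python3 - <<'E'
from h import *
A=HY+np.pi/2
s=ctrl.get_state();g=s['eef_pos']-.056*R.from_quat(s['tcp_rot']).as_matrix()[:,0]
p=H(-.203,.05,.05);print(p)
plan([(0,g+[0,.004,0],A,.02,1),(30,g+[0,.004,0],A,.04,2),(30,g+[0,0,.07],A,.035,0),(30,g+[-.01,-.08,.07],A,.04,0),(30,[.42,.19,.2],HY,.04,0),(30,p+[0,0,.06],HY,.04,2)])
E
```

```text
[0.41146022 0.19817056 0.05      ]
call 1: [[0,[0.0,0.0,0.013],[0.0,-0.001,-0.001]],[0,[0.0,0.0,0.013],[0.0,-0.001,-0.001]],[30,[0.0,0.0,0.013],[0.0,-0.001,-0.001]],[30,[0.0,0.0,0.013],[0.0,-0.001,-0.001]],[30,[0.0,0.0,0.013],[0.0,-0.001,-0.001]],[30,[-0.117,0.0,0.007],[0.0,-0.001,-0.001]],[30,[-0.233,0.0,0.0],[0.0,-0.001,-0.001]],[30,[-0.233,0.012,-0.134],[0.0,-0.001,-0.001]],[30,[-0.233,0.025,-0.268],[0.0,-0.001,-0.001]],[30,[-0.186,0.072,-0.272],[0.077,-0.001,-0.001]]]
call 2: [[30,[0.047,0.046,-0.011],[0.077,0.0,0.0]],[30,[0.094,0.093,-0.021],[0.154,0.001,0.0]],[30,[0.142,0.14,-0.032],[0.231,0.001,0.0]],[30,[0.189,0.186,-0.042],[0.308,0.001,0.0]],[30,[0.236,0.233,-0.053],[0.384,0.001,0.0]],[30,[0.283,0.279,-0.063],[0.461,0.001,0.0]],[30,[0.33,0.326,-0.074],[0.538,0.001,0.0]],[30,[0.377,0.372,-0.084],[0.615,0.001,0.0]],[30,[0.425,0.419,-0.095],[0.692,0.001,0.0]],[30,[0.472,0.466,-0.105],[0.769,0.001,0.0]]]
call 3: [[30,[0.047,0.006,-0.047],[0.077,0.0,0.0]],[30,[0.094,0.013,-0.094],[0.154,0.0,0.0]],[30,[0.194,0.024,-0.101],[0.154,0.0,0.0]],[30,[0.294,0.035,-0.109],[0.154,0.0,0.0]],[30,[0.394,0.046,-0.116],[0.154,0.0,0.0]],[30,[0.394,0.046,-0.116],[0.154,0.0,0.0]],[30,[0.394,0.046,-0.116],[0.154,0.0,0.0]]]
```

Call:
play_rows --rows '[[0,[0,0,0.013],[0,0,0]],[0,[0,0,0.013],[0,0,0]],[30,[0,0,0.013],[0,0,0]],[30,[0,0,0.013],[0,0,0]],[30,[0,0,0.013],[0,0,0]],[30,[-0.117,0,0.007],[0,0,0]],[30,[-0.233,0,0],[0,0,0]],[30,[-0.233,0.012,-0.134],[0,0,0]],[30,[-0.233,0.025,-0.268],[0,0,0]],[30,[-0.19,0.07,-0.27],[0.077,0,0]]]'

```text
time: 14.83
eef_pos: [0.5965, 0.196, 0.3162]
tcp_rot: [-0.461, 0.536, 0.455, 0.541]
contact_force: [0.9, 0.2, 0.8]
opening: 0.301
```

Call:
play_rows --rows '[[30,[0.047,0.046,-0.011],[0.077,0,0]],[30,[0.094,0.093,-0.021],[0.154,0,0]],[30,[0.142,0.14,-0.032],[0.23,0,0]],[30,[0.189,0.186,-0.042],[0.308,0,0]],[30,[0.236,0.233,-0.053],[0.384,0,0]],[30,[0.283,0.28,-0.063],[0.46,0,0]],[30,[0.33,0.326,-0.074],[0.538,0,0]],[30,[0.377,0.372,-0.084],[0.615,0,0]],[30,[0.425,0.42,-0.095],[0.692,0,0]],[30,[0.47,0.466,-0.105],[0.77,0,0]]]'

```text
time: 15.67
eef_pos: [0.4501, 0.1916, 0.1701]
tcp_rot: [-0.071, 0.703, 0.071, 0.704]
contact_force: [-0.3, 0.6, 0.6]
opening: 0.3
```

```bash
python3 - <<'E'
from h import *
st();p=H(-.203,.05,.05)
plan([(30,[.415,.195,.2],HY,.04,0),(30,p+[0,0,.06],HY,.04,2)])
c=shot('top');d=shot('side','side2.png')
h=cv2.cvtColor(c['color'],cv2.COLOR_RGB2HSV).astype(int)
red=((h[...,0]<5)|(h[...,0]>175))&(h[...,1]>150)&(h[...,2]>90)
for m in comps(red[225:255,205:300],5):
    v,u=np.nonzero(m);print('red',u.mean()+205,v.mean()+225,m.sum(),onz(c,u.mean()+205,v.mean()+225,.055))
E
```

```text
15.67 [0.4501 0.1916 0.1701] F [-0.3  0.6  0.6] op 0.3
call 1: [[30,[0.043,0.017,-0.057],[0.074,0.001,0.0]],[30,[0.087,0.034,-0.113],[0.149,0.001,0.0]],[30,[0.187,0.039,-0.116],[0.149,0.001,0.0]],[30,[0.287,0.043,-0.119],[0.149,0.001,0.0]],[30,[0.387,0.047,-0.123],[0.149,0.001,0.0]],[30,[0.387,0.047,-0.123],[0.149,0.001,0.0]],[30,[0.387,0.047,-0.123],[0.149,0.001,0.0]]]
red 249.23076923076923 240.42307692307693 26 [0.41122228 0.18389934 0.055     ]
```

Call:
play_rows --rows '[[30,[0.043,0.017,-0.057],[0.074,0,0]],[30,[0.087,0.034,-0.113],[0.149,0,0]],[30,[0.187,0.039,-0.116],[0.149,0,0]],[30,[0.287,0.043,-0.119],[0.149,0,0]],[30,[0.36,0.047,-0.123],[0.149,0,0]],[30,[0.36,0.047,-0.123],[0.149,0,0]],[30,[0.36,0.047,-0.123],[0.149,0,0]]]'

```text
time: 16.35
eef_pos: [0.412, 0.1981, 0.0625]
tcp_rot: [0.009, 0.707, -0.009, 0.707]
contact_force: [-0.2, 0.0, 0.3]
opening: 0.301
```

```bash
python3 - <<'E'
from h import *
st();p=H(-.203,.05,.05)
plan([(30,p+[0,0,0],HY,.015,1)])
d=shot('side');cv2.imwrite('pics/c9.png',cv2.resize(d['color'][60:230,240:420,::-1],None,fx=4,fy=3.5,interpolation=cv2.INTER_CUBIC))
E
```

```text
16.35 [0.412  0.1981 0.0625] F [-0.2  0.   0.3] op 0.301
call 1: [[30,[0.046,0.0,0.0],[0.001,0.0,0.0]],[30,[0.091,0.0,-0.001],[0.002,0.0,0.0]],[30,[0.137,0.0,-0.001],[0.003,0.0,0.0]],[30,[0.183,0.0,-0.001],[0.004,0.0,0.0]],[30,[0.228,0.0,-0.002],[0.005,0.0,0.0]],[30,[0.228,0.0,-0.002],[0.005,0.0,0.0]]]
```

View pics/c9.png

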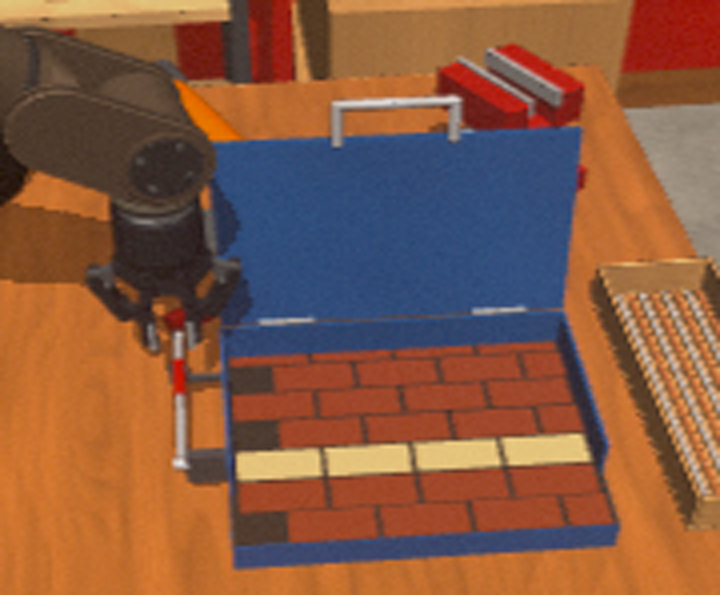

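```bash
python3 - <<'E'
from h import *
r=.110
f=lambda t:H(-.203,-.07+r*np.cos(t),.05+r*np.sin(t))
plan([(30,f(0),HY,.015,1),(0,f(0),HY,.02,4)]+[(0,f(t),HY,.04,0) for t in np.linspace(.08,.84,11)])
E
```

```text
call 1: [[30,[0.047,-0.007,-0.002],[0.001,0.002,0.0]],[30,[0.093,-0.014,-0.003],[0.002,0.002,0.0]],[30,[0.14,-0.021,-0.004],[0.003,0.002,0.0]],[30,[0.186,-0.027,-0.005],[0.004,0.002,0.0]],[30,[0.233,-0.034,-0.007],[0.005,0.002,0.0]],[30,[0.233,-0.034,-0.007],[0.005,0.002,0.0]],[0,[0.233,-0.034,-0.007],[0.005,0.002,0.0]],[0,[0.233,-0.034,-0.007],[0.005,0.002,0.0]],[0,[0.233,-0.034,-0.007],[0.005,0.002,0.0]],[0,[0.233,-0.034,-0.007],[0.005,0.002,0.0]]]
call 2: [[0,[0.0,0.0,0.0],[0.0,0.0,0.0]],[0,[-0.03,-0.001,0.0],[0.0,0.0,0.0]],[0,[-0.057,-0.005,0.0],[0.0,0.0,0.0]],[0,[-0.085,-0.01,0.0],[0.0,0.0,0.0]],[0,[-0.111,-0.017,0.0],[0.0,0.0,0.0]],[0,[-0.138,-0.027,0.0],[0.0,0.0,0.0]],[0,[-0.163,-0.038,0.0],[0.0,0.0,0.0]],[0,[-0.188,-0.052,0.0],[0.0,0.0,0.0]],[0,[-0.211,-0.067,0.0],[0.0,0.0,0.0]],[0,[-0.233,-0.084,0.0],[0.0,0.0,0.0]]]
call 3: [[0,[-0.021,-0.018,0.0],[0.0,0.0,0.0]],[0,[-0.04,-0.038,0.0],[0.0,0.0,0.0]]]
```

Call:
play_rows --rows '[[30,[0.047,-0.007,0],[0,0,0]],[30,[0.093,-0.014,-0.003],[0,0,0]],[30,[0.14,-0.02,-0.004],[0,0,0]],[30,[0.186,-0.027,-0.005],[0,0,0]],[30,[0.233,-0.034,-0.007],[0,0,0]],[30,[0.233,-0.034,-0.007],[0,0,0]],[0,[0.233,-0.034,-0.007],[0,0,0]],[0,[0.233,-0.034,-0.007],[0,0,0]],[0,[0.233,-0.034,-0.007],[0,0,0]],[0,[0.233,-0.034,-0.007],[0,0,0]]]' --force 30

```text
time: 17.23
eef_pos: [0.4128, 0.1882, -0.0053]
tcp_rot: [0.01, 0.704, -0.009, 0.71]
contact_force: [5.4, -2.1, -3.1]
opening: 0.127
```

Call:
play_rows --rows '[[0,[0,0,0],[0,0,0]],[0,[-0.03,0,0],[0,0,0]],[0,[-0.057,-0.005,0],[0,0,0]],[0,[-0.057,-0.005,0],[0,0,0]]]'

```text
time: 17.57
eef_pos: [0.4128, 0.1868, 0.0126]
tcp_rot: [0.01, 0.704, -0.009, 0.71]
contact_force: [5.7, -2.2, -1.4]
opening: 0.122
```

Call:
play_rows --rows '[[0,[-0.028,-0.005,0],[0,0,0]],[0,[-0.054,-0.012,0],[0,0,0]],[0,[-0.081,-0.022,0],[0,0,0]],[0,[-0.106,-0.033,0],[0,0,0]],[0,[-0.131,-0.047,0],[0,0,0]],[0,[-0.154,-0.062,0],[0,0,0]],[0,[-0.176,-0.079,0],[0,0,0]],[0,[-0.197,-0.097,0],[0,0,0]],[0,[-0.216,-0.117,0],[0,0,0]],[0,[-0.216,-0.117,0],[0,0,0]]]'

```text
time: 18.4
eef_pos: [0.4116, 0.1513, 0.0766]
tcp_rot: [0.011, 0.703, -0.009, 0.711]
contact_force: [6.5, -1.6, -0.6]
opening: 0.126
```

```bash
python3 - <<'E'
from h import *
st();s=ctrl.get_state();g=s['eef_pos']-.056*R.from_quat(s['tcp_rot']).as_matrix()[:,0]
q=R.from_euler('z',-HY).apply(g-HO);print(q,np.arctan2(q[2]-.05,q[1]+.07),np.hypot(q[2]-.05,q[1]+.07))
d=shot('side');c=shot('top');t=H(-.203,-.07+.188*np.cos(.8),.05+.188*np.sin(.8));print('tip exp',t,proj(d,t),proj(c,t))
cv2.imwrite('pics/c10.png',cv2.resize(d['color'][90:200,240:340,::-1],None,fx=5,fy=5,interpolation=cv2.INTER_CUBIC))
E
```

```text
18.4 [0.4116 0.1513 0.0766] F [ 6.5 -1.6 -0.6] op 0.126
[-0.20188007  0.00308169  0.13261115] 0.8465286932669792 0.11029748712925545
tip exp [0.41182253 0.20914544 0.18486295] [281.19679064 137.47974035] [231.30934068 240.35242888]
```

View pics/c10.png

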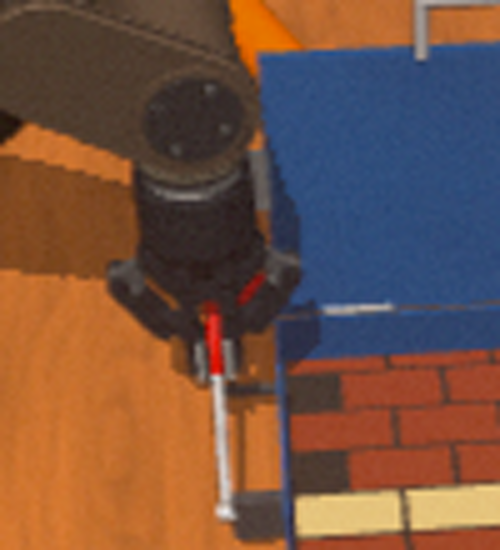

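Call:
play_rows --rows '[[0,[-0.013,-0.015,0],[0,0,0]],[0,[-0.026,-0.03,0],[0,0,0]],[0,[-0.026,-0.03,0],[0,0,0]]]'

```text
time: 18.75
eef_pos: [0.4112, 0.1462, 0.0811]
tcp_rot: [0.015, 0.702, -0.007, 0.712]
contact_force: [16.9, 13.9, -21.2]
opening: 0.12
```

```bash
python3 - <<'E'
from h import *
st();s=ctrl.get_state();g=s['eef_pos']-.056*R.from_quat(s['tcp_rot']).as_matrix()[:,0]
q=R.from_euler('z',-HY).apply(g-HO);print(q,np.arctan2(q[2]-.05,q[1]+.07),np.hypot(q[2]-.05,q[1]+.07))
plan([(30,g,HY,.02,3),(30,g+[0,-.03,.08],HY,.04,0),(60,[.45,.05,.36],HY,.04,0)])
E
```

```text
18.75 [0.4112 0.1462 0.0811] F [ 16.9  13.9 -21.2] op 0.12
[-0.20225253 -0.00261046  0.13710685] 0.9123350555532971 0.1101315317221004
call 1: [[30,[0.0,-0.002,-0.002],[0.001,0.008,-0.007]],[30,[0.0,-0.002,-0.002],[0.001,0.008,-0.007]],[30,[0.0,-0.002,-0.002],[0.001,0.008,-0.007]],[30,[0.0,-0.002,-0.002],[0.001,0.008,-0.007]],[30,[-0.089,-0.034,0.0],[0.001,0.008,-0.007]],[30,[-0.179,-0.067,0.002],[0.001,0.008,-0.007]],[30,[-0.268,-0.099,0.004],[0.001,0.008,-0.007]],[60,[-0.363,-0.141,0.033],[0.001,0.008,-0.007]],[60,[-0.459,-0.183,0.062],[0.001,0.008,-0.007]],[60,[-0.554,-0.224,0.091],[0.001,0.008,-0.007]]]
call 2: [[60,[-0.095,-0.043,0.028],[0.0,0.0,0.0]],[60,[-0.191,-0.086,0.056],[0.0,0.0,0.0]]]
```

Call:
play_rows --rows '[[30,[0.01,0.01,0],[0,0,0]],[30,[0.01,0.01,0],[0,0,0]],[30,[0.01,0.01,0],[0,0,0]],[30,[-0.08,-0.025,0],[0,0,0]],[30,[-0.17,-0.06,0],[0,0,0]],[30,[-0.27,-0.1,0],[0,0,0]],[60,[-0.36,-0.14,0.03],[0,0,0]],[60,[-0.46,-0.18,0.06],[0,0,0]],[60,[-0.6,-0.25,0.1],[0,0,0]],[60,[-0.75,-0.31,0.15],[0,0,0]]]'

```text
time: 19.58
eef_pos: [0.4446, 0.0534, 0.2946]
tcp_rot: [0.009, 0.707, -0.009, 0.707]
contact_force: [0.9, -0.4, 0.1]
opening: 0.597
```

```bash
python3 - <<'E'
from h import *
st();A=HY+np.pi/2
b=lambda t,r=.235:H(0,.1-r*np.cos(t),.08+r*np.sin(t))
print(b(1.75))
plan([(25,[.58,.2,.42],A,.04,0),(25,b(1.75)+[0,0,.09],A,.04,2)])
c=shot('top');d=shot('side')
t=H(-.203,-.07+.188*np.cos(.8),.05+.188*np.sin(.8));print('tip exp',proj(d,t),proj(c,t))
a=cv2.resize(d['color'][100:190,250:330,::-1],None,fx=5,fy=5,interpolation=cv2.INTER_CUBIC)
b=cv2.resize(c['color'][170:260,210:290,::-1],None,fx=5,fy=5,interpolation=cv2.INTER_CUBIC)
cv2.imwrite('pics/c11.png',np.hstack([a,b]))
h=cv2.cvtColor(c['color'],cv2.COLOR_RGB2HSV).astype(int)
red=((h[...,0]<5)|(h[...,0]>175))&(h[...,1]>150)&(h[...,2]>90)
for m in comps(red[225:260,205:300],5):
    v,u=np.nonzero(m);print('red top',u.mean()+205,v.mean()+225,m.sum())
print('sleeve exp',[proj(k,H(-.203,-.07+.12*np.cos(.8),.05+.12*np.sin(.8))).round(1) for k in(c,d)])
h=cv2.cvtColor(d['color'],cv2.COLOR_RGB2HSV).astype(int)
red=((h[...,0]<5)|(h[...,0]>175))&(h[...,1]>150)&(h[...,2]>90)
for m in comps(red[120:180,260:300],5):
    v,u=np.nonzero(m);print('red side',u.mean()+260,v.mean()+120,m.sum())
E
```

```text
19.58 [0.4446 0.0534 0.2946] F [ 0.9 -0.4  0.1] op 0.597
[0.61738145 0.28331057 0.3112367 ]
call 1: [[25,[-0.018,0.039,0.034],[-0.077,-0.001,0.0]],[25,[-0.036,0.077,0.068],[-0.153,-0.001,0.0]],[25,[-0.054,0.116,0.101],[-0.23,-0.001,0.0]],[25,[-0.071,0.154,0.135],[-0.306,-0.001,0.0]],[25,[-0.089,0.193,0.169],[-0.383,-0.001,0.0]],[25,[-0.107,0.231,0.202],[-0.46,-0.001,0.0]],[25,[-0.125,0.27,0.236],[-0.536,-0.001,0.0]],[25,[-0.143,0.308,0.27],[-0.613,-0.001,0.0]],[25,[-0.161,0.347,0.303],[-0.69,-0.001,0.0]],[25,[-0.178,0.385,0.337],[-0.766,-0.001,0.0]]]
call 2: [[25,[-0.018,-0.017,0.048],[-0.077,0.0,0.0]],[25,[-0.036,-0.035,0.096],[-0.153,0.0,0.0]],[25,[-0.054,-0.053,0.144],[-0.23,0.0,0.0]],[25,[-0.033,-0.055,0.245],[-0.23,0.0,0.0]],[25,[-0.012,-0.058,0.347],[-0.23,0.0,0.0]],[25,[0.009,-0.061,0.448],[-0.23,0.0,0.0]],[25,[0.009,-0.061,0.448],[-0.23,0.0,0.0]],[25,[0.009,-0.061,0.448],[-0.23,0.0,0.0]]]
tip exp [281.19679064 137.47974035] [231.30934068 240.35242888]
red top 255.83333333333334 241.04166666666666 24
sleeve exp [array([252.5, 240.6]), array([282.6, 157.5])]
red side 286.81553398058253 151.54368932038835 103
```

Call:
play_rows --rows '[[25,[-0.018,0.039,0.034],[-0.077,0,0]],[25,[-0.036,0.077,0.068],[-0.153,0,0]],[25,[-0.054,0.116,0.1],[-0.23,0,0]],[25,[-0.07,0.154,0.135],[-0.306,0,0]],[25,[-0.09,0.193,0.17],[-0.383,0,0]],[25,[-0.11,0.23,0.2],[-0.46,0,0]],[25,[-0.125,0.27,0.236],[-0.536,0,0]],[25,[-0.143,0.308,0.27],[-0.613,0,0]],[25,[-0.16,0.347,0.3],[-0.69,0,0]],[25,[-0.178,0.385,0.337],[-0.766,0,0]]]'

```text
time: 20.52
eef_pos: [0.5492, 0.1676, 0.3461]
tcp_rot: [-0.394, 0.588, 0.394, 0.587]
contact_force: [0.7, 0.0, 0.3]
opening: 0.248
```

Call:
play_rows --rows '[[25,[-0.018,-0.017,0.048],[-0.077,0,0]],[25,[-0.036,-0.035,0.096],[-0.153,0,0]],[25,[-0.054,-0.053,0.144],[-0.23,0,0]],[25,[-0.033,-0.055,0.245],[-0.23,0,0]],[25,[-0.012,-0.058,0.347],[-0.23,0,0]],[25,[0.009,-0.06,0.448],[-0.23,0,0]],[25,[0.009,-0.06,0.448],[-0.23,0,0]]]'

```text
time: 21.1
eef_pos: [0.6175, 0.2879, 0.3394]
tcp_rot: [-0.491, 0.509, 0.494, 0.506]
contact_force: [-0.8, -0.3, -1.3]
opening: 0.251
```

```bash
python3 - <<'E'
from h import *
st();A=HY+np.pi/2
b=lambda t,r=.235:H(0,.1-r*np.cos(t),.08+r*np.sin(t))
plan([(25,b(1.75),A,.025,1),(0,b(1.75),A,.04,4)])
c=shot('top');d=shot('side')
for k,n,(x0,y0,x1,y1) in((c,'top',(215,225,300,260)),(d,'side',(262,120,298,190))):
    h=cv2.cvtColor(k['color'],cv2.COLOR_RGB2HSV).astype(int)
    red=((h[...,0]<4)|(h[...,0]>175))&(h[...,1]>170)&(h[...,2]>90)
    for m in comps(red[y0:y1,x0:x1],8):
        v,u=np.nonzero(m);print(n,u.mean()+x0,v.mean()+y0,m.sum(),u.min()+x0,u.max()+x0,v.min()+y0,v.max()+y0)
    for r in(.095,.12,.145): print('exp',proj(k,H(-.203,-.07+r*np.cos(.8),.05+r*np.sin(.8))).round(1))
E
```

```text
21.1 [0.6175 0.2879 0.3394] F [-0.8 -0.3 -1.3] op 0.251
call 1: [[25,[0.07,-0.001,-0.004],[0.001,0.0,-0.004]],[25,[0.14,-0.001,-0.008],[0.001,0.0,-0.004]],[25,[0.21,-0.002,-0.011],[0.002,0.0,-0.004]],[25,[0.281,-0.002,-0.015],[0.002,0.0,-0.004]],[25,[0.281,-0.002,-0.015],[0.002,0.0,-0.004]],[0,[0.281,-0.002,-0.015],[0.002,0.0,-0.004]],[0,[0.281,-0.002,-0.015],[0.002,0.0,-0.004]],[0,[0.281,-0.002,-0.015],[0.002,0.0,-0.004]],[0,[0.281,-0.002,-0.015],[0.002,0.0,-0.004]],[0,[0.281,-0.002,-0.015],[0.002,0.0,-0.004]]]
top 252.98275862068965 240.5 58 245 260 239 242
exp [259.8 240.7]
exp [252.5 240.6]
exp [244.9 240.5]
side 286.6458333333333 151.625 96 281 294 144 164
exp [283.1 164.8]
exp [282.6 157.5]
exp [282.1 150.2]
```

Call:
play_rows --rows '[[25,[0.07,0,-0.004],[0,0,0]],[25,[0.14,0,-0.008],[0,0,0]],[25,[0.21,0,-0.011],[0,0,0]],[25,[0.28,0,-0.015],[0,0,0]],[25,[0.28,0,-0.015],[0,0,0]],[0,[0.28,0,-0.015],[0,0,0]],[0,[0.28,0,-0.015],[0,0,0]],[0,[0.28,0,-0.015],[0,0,0]],[0,[0.28,0,-0.015],[0,0,0]],[0,[0.28,0,-0.015],[0,0,0]]]' --force 40

```text
time: 22.03
eef_pos: [0.6171, 0.2792, 0.2591]
tcp_rot: [-0.491, 0.509, 0.492, 0.507]
contact_force: [-3.7, -1.2, -7.0]
opening: 0.1
```

```bash
python3 - <<'E'
from h import *
A=HY+np.pi/2
st();s=ctrl.get_state();g=s['eef_pos']-.056*R.from_quat(s['tcp_rot']).as_matrix()[:,0];
b=lambda t,r=.235:H(0,.1-r*np.cos(t),.08+r*np.sin(t))
print(g,g-b(1.75))
plan([(0,b(t)+g-b(1.75),A,.04,0) for t in np.arange(1.71,1.29,-.04)])
E
```

```text
22.03 [0.6171 0.2792 0.2591] F [-3.7 -1.2 -7. ] op 0.1
[0.61720788 0.27926807 0.31512999] [-0.00017357 -0.0040425   0.00389329]
call 1: [[0,[-0.005,0.0,-0.031],[0.0,-0.001,-0.002]],[0,[-0.009,0.0,-0.062],[0.0,-0.001,-0.002]],[0,[-0.011,0.0,-0.093],[0.0,-0.001,-0.002]],[0,[-0.012,-0.001,-0.124],[0.0,-0.001,-0.002]],[0,[-0.012,-0.001,-0.156],[0.0,-0.001,-0.002]],[0,[-0.011,-0.001,-0.187],[0.0,-0.001,-0.002]],[0,[-0.008,-0.001,-0.218],[0.0,-0.001,-0.002]],[0,[-0.005,-0.001,-0.249],[0.0,-0.001,-0.002]],[0,[0.0,-0.001,-0.28],[0.0,-0.001,-0.002]],[0,[0.007,-0.001,-0.311],[0.0,-0.001,-0.002]]]
call 2: [[0,[0.007,0.0,-0.03],[0.0,0.0,0.0]]]
```

Call:
play_rows --rows '[[0,[-0.005,0,-0.031],[0,0,0]],[0,[-0.009,0,-0.062],[0,0,0]],[0,[-0.011,0,-0.093],[0,0,0]],[0,[-0.012,0,-0.124],[0,0,0]],[0,[-0.012,0,-0.156],[0,0,0]],[0,[-0.011,0,-0.187],[0,0,0]],[0,[-0.008,0,-0.218],[0,0,0]],[0,[-0.005,0,-0.249],[0,0,0]],[0,[-0.003,0,-0.265],[0,0,0]],[0,[-0.003,0,-0.265],[0,0,0]]]'

```text
time: 22.87
eef_pos: [0.6144, 0.1987, 0.2593]
tcp_rot: [-0.491, 0.509, 0.492, 0.508]
contact_force: [-4.4, 2.6, -11.7]
opening: 0.096
```

```bash
python3 - <<'E'
from h import *
st();s=ctrl.get_state();g=s['eef_pos']-.056*R.from_quat(s['tcp_rot']).as_matrix()[:,0]
q=R.from_euler('z',-HY).apply(g-HO);print(q,'angle',np.arctan2(q[2]-.08,.1-q[1]),np.hypot(q[2]-.08,.1-q[1]))
E
```

```text
22.87 [0.6144 0.1987 0.2593] F [ -4.4   2.6 -11.7] op 0.096
[3.92290614e-06 5.72514860e-02 3.15331329e-01] angle 1.3911032536593244 0.23918250286493165
```

Call:
play_rows --rows '[[0,[0.002,0,-0.01],[0,0,0]],[0,[0.004,0,-0.02],[0,0,0]],[0,[0.006,0,-0.03],[0,0,0]],[0,[0.008,0,-0.04],[0,0,0]],[0,[0.008,0,-0.04],[0,0,0]]]'

```text
time: 23.28
eef_pos: [0.6141, 0.1878, 0.2573]
tcp_rot: [-0.491, 0.509, 0.492, 0.508]
contact_force: [-5.3, 2.6, -11.3]
opening: 0.097
```

Call:
play_rows --rows '[[0,[0.003,0,-0.01],[0,0,0]],[0,[0.006,0,-0.02],[0,0,0]],[0,[0.006,0,-0.02],[0,0,0]]]'

```text
time: 23.53
eef_pos: [0.6139, 0.1821, 0.2557]
tcp_rot: [-0.491, 0.509, 0.492, 0.508]
contact_force: [-4.9, 3.1, -10.5]
opening: 0.093
```

Call:
play_rows --rows '[[0,[0.003,0,-0.01],[0,0,0]],[0,[0.006,0,-0.02],[0,0,0]],[0,[0.006,0,-0.02],[0,0,0]]]'

```text
time: 23.78
eef_pos: [0.6138, 0.1769, 0.2545]
tcp_rot: [-0.491, 0.508, 0.493, 0.509]
contact_force: [-5.0, 5.3, -9.5]
opening: 0.09
```

Call:
play_rows --rows '[[0,[0.003,0,-0.01],[0,0,0]],[0,[0.003,0,-0.01],[0,0,0]]]'

```text
time: 23.95
eef_pos: [0.6139, 0.1762, 0.2543]
tcp_rot: [-0.49, 0.506, 0.494, 0.51]
contact_force: [-6.2, 9.1, -8.7]
opening: 0.098
```

```bash
python3 - <<'E'
from h import *
A=HY+np.pi/2
s=ctrl.get_state();g=s['eef_pos']-.056*R.from_quat(s['tcp_rot']).as_matrix()[:,0]
plan([(25,g+[0,.003,0],A,.04,3),(25,g+[0,.003,.09],A,.03,0),(25,[.6,.0,.40],A,.04,1)])
E
```

```text
call 1: [[25,[0.0,0.0,0.009],[0.0,0.005,0.0]],[25,[0.0,0.0,0.009],[0.0,0.005,0.0]],[25,[0.0,0.0,0.009],[0.0,0.005,0.0]],[25,[0.0,0.0,0.009],[0.0,0.005,0.0]],[25,[-0.1,0.0,0.009],[0.0,0.005,0.0]],[25,[-0.2,0.0,0.01],[0.0,0.005,0.0]],[25,[-0.3,0.0,0.011],[0.0,0.005,0.0]],[25,[-0.301,0.006,-0.109],[0.0,0.005,0.0]],[25,[-0.301,0.011,-0.228],[0.0,0.005,0.0]],[25,[-0.302,0.016,-0.347],[0.0,0.005,0.0]]]
call 2: [[25,[0.0,0.006,-0.12],[0.0,0.0,0.0]],[25,[0.001,0.011,-0.239],[0.0,0.0,0.0]],[25,[0.001,0.011,-0.239],[0.0,0.0,0.0]]]
```

Call:
play_rows --rows '[[25,[0,0,0.005],[0,0,0]],[25,[0,0,0.01],[0,0,0]],[25,[0,0,0.01],[0,0,0]],[25,[0,0,0.01],[0,0,0]],[25,[-0.1,0,0.01],[0,0,0]],[25,[-0.2,0,0.01],[0,0,0]],[25,[-0.3,0,0.01],[0,0,0]],[25,[-0.3,0.006,-0.11],[0,0,0]],[25,[-0.3,0.01,-0.23],[0,0,0]],[25,[-0.3,0.016,-0.35],[0,0,0]]]'

```text
time: 24.78
eef_pos: [0.607, 0.0668, 0.3464]
tcp_rot: [-0.494, 0.507, 0.49, 0.509]
contact_force: [0.6, -0.1, -1.0]
opening: 0.245
```

Call:
play_rows --rows '[[25,[-0.1,0,-0.12],[0,0,0]],[25,[-0.2,0.1,-0.24],[0,0,0]],[25,[-0.2,0.2,-0.36],[0,0,0]],[25,[-0.2,0.3,-0.36],[0,0,0]],[25,[-0.2,0.3,-0.36],[0,0,0]]]'

```text
time: 25.2
eef_pos: [0.5093, -0.0396, 0.407]
tcp_rot: [-0.492, 0.509, 0.488, 0.51]
contact_force: [0.8, 0.2, -0.9]
opening: 0.249
```

```bash
python3 - <<'E'
from h import *
st()
c=shot('top');d=shot('side')
a=cv2.resize(d['color'][90:240,250:400,::-1],None,fx=2.6,fy=2.6,interpolation=cv2.INTER_CUBIC)
b=cv2.resize(c['color'][100:250,210:360,::-1],None,fx=2.6,fy=2.6,interpolation=cv2.INTER_CUBIC)
cv2.imwrite('pics/c12.png',np.hstack([a,b]))
for t in(1.2,1.3,1.4,1.75):print(t,[proj(d,H(x,.1-.235*np.cos(t),.078+.235*np.sin(t))).round(1).tolist() for x in(-.05,.05)])
for k,n,(x0,x1,y0,y1) in((c,'top',(340,500,100,300)),(d,'side',(200,460,225,380))):
  for m in comps(pale(k)[y0:y1,x0:x1],60):
    v,u=np.nonzero(m);print(n,u.mean().round(1)+x0,v.mean().round(1)+y0,m.sum())
E
```

```text
25.2 [ 0.5093 -0.0396  0.407 ] F [ 0.8  0.2 -0.9] op 0.249
1.2 [[327.4, 116.0], [359.1, 114.4]]
1.3 [[326.8, 109.8], [358.2, 108.2]]
1.4 [[326.1, 104.2], [357.3, 102.7]]
1.75 [[323.8, 90.1], [353.6, 88.7]]
top 386.2 145.2 181
top 429.6 149.5 302
top 450.7 182.8 218
top 380.9 227.9 240
top 415.8 226.1 158
side 382.1 264.6 401
side 300.8 267.3 411
side 303.3 300.2 457
side 355.7 332.2 520
side 313.8 336.5 492
```

View pics/c12.png

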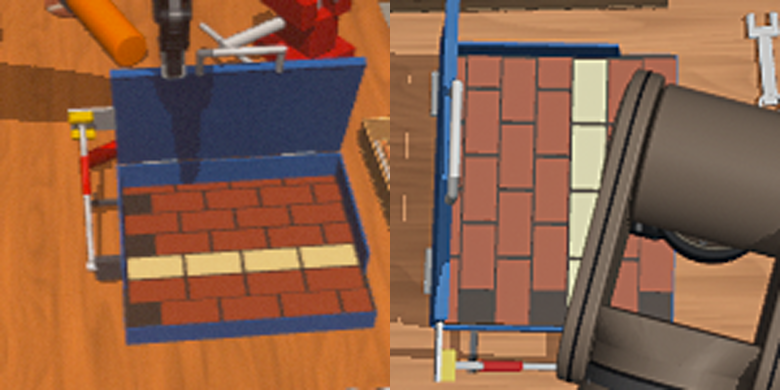

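The cover rests at about 1.30 (bar at side row 108.5, expected 108.2), with the rod tip between the yellow lugs. Now measure the bricks and the pale row.

```bash
cat >> h.py <<'E'
def bricks(c,zt=.038,box=(340,100,500,300),amin=120,amax=420):
    h=cv2.cvtColor(c['color'],cv2.COLOR_RGB2HSV).astype(int);x0,y0,x1,y1=box
    m=((h[...,0]>17)&(h[...,0]<42)&(h[...,1]>15)&(h[...,1]<112)&(h[...,2]>160))[y0:y1,x0:x1]
    res=[]
    for k in comps(m,amin):
        if k.sum()>amax: continue
        cs,_=cv2.findContours(k.astype(np.uint8),cv2.RETR_EXTERNAL,cv2.CHAIN_APPROX_NONE)
        P=np.array([onz(c,p[0][0]+x0,p[0][1]+y0,zt)[:2] for p in max(cs,key=len)],np.float32)
        (ce,wh,_)=r=cv2.minAreaRect(P);b=cv2.boxPoints(r);e=max(b[1]-b[0],b[2]-b[1],key=np.linalg.norm)
        a=np.arctan2(e[1],e[0]);a=(a+np.pi/2)%np.pi-np.pi/2
        v,u=np.nonzero(k);res.append((np.array(ce),np.sort(wh)+.0028,a,int(k.sum()),(u.mean()+x0,v.mean()+y0)))
    return res
E
python3 - <<'E'
from h import *
c=shot('top')
for ce,wh,a,n,px in bricks(c): print(ce.round(4),np.round(wh,4),round(a,3),n,np.round(px,1))
print('row')
for ce,wh,a,n,px in bricks(c,.035,(405-200,100,460-160,240),60,2000): print(ce.round(4),np.round(wh,4),round(a,3),n,np.round(px,1),'hearth',R.from_euler('z',-HY).apply(np.r_[ce,0]-HO).round(4))
s=ctrl.get_state();print(s['qpos'].round(2))
E
```

```text
[ 0.6833 -0.2258] [0.0361 0.0739] -0.034 215 [386.7 146. ]
[ 0.5681 -0.4189] [0.0402 0.0761] -0.2 303 [451.4 184.2]
[ 0.4545 -0.4197] [0.0407 0.0762] 0.383 315 [453.6 222. ]
[ 0.4402 -0.2054] [0.0401 0.0757] -0.201 311 [381.6 228.2]
[ 0.4391 -0.3115] [0.0401 0.0762] -0.104 314 [417.4 228. ]
row
[0.7299 0.0743] [0.0393 0.0742] -0.019 294 [286.4 134.7] hearth [ 0.1193 -0.0633  0.    ]
[0.6512 0.0755] [0.0392 0.0765] -0.013 276 [285.2 159.7] hearth [ 0.0407 -0.0647  0.    ]
[0.5725 0.0866] [0.0271 0.078 ] -0.133 162 [282.3 184.3] hearth [-0.0384 -0.0562  0.    ]
[-0.27 -0.16  1.67 -0.    1.63 -1.81]
```

```bash
cat >> h.py <<'E'
HO=np.array([.6137,.1422,0.])
AZ=HY+np.pi/2
SEAT=[(-.079,.054),(0,.054),(.079,.054),(-.0395,.092),(.0395,.092)]
def pick(xy,phi,az_sign=1):
    a=phi+az_sign*np.pi/2;p=np.r_[xy,.024]
    plan([(65,p+[0,0,.13],a,.041,0),(65,p+[0,0,.02],a,.037,0),(65,p,a,.01,2),(0,p,a,.02,4)])
def place(i,az_sign=1,zt=.17):
    s=ctrl.get_state();g=s['eef_pos']-.056*R.from_quat(s['tcp_rot']).as_matrix()[:,0]
    M=R.from_quat(s['tcp_rot']).as_matrix();a0=np.arctan2(M[1,2],M[0,2]);a=HY+az_sign*np.pi/2
    x,z=SEAT[i];p=H(x,-.065,z+.0065);top=max(zt,z+.05)
    print('opening',s['opening'],'grasp',g.round(4),'target',p.round(4))
    plan([(0,[g[0],g[1],top],a0,.04,0),(0,[p[0],p[1],top],a,.041,1),(0,p+[0,0,.012],a,.04,2),(0,p,a,.006,2)])
E
python3 - <<'E'
from h import *
pick([.4402,-.2054],-.201)
E
```

```text
call 1: [[65,[0.114,0.026,-0.063],[0.012,-0.001,0.003]],[65,[0.228,0.051,-0.126],[0.023,-0.001,0.003]],[65,[0.341,0.076,-0.189],[0.035,-0.001,0.003]],[65,[0.455,0.101,-0.252],[0.047,-0.001,0.003]],[65,[0.569,0.126,-0.315],[0.059,-0.001,0.003]],[65,[0.683,0.151,-0.378],[0.07,-0.001,0.003]],[65,[0.796,0.176,-0.441],[0.082,-0.001,0.003]],[65,[0.91,0.202,-0.504],[0.094,-0.001,0.003]]]
call 2: [[65,[0.114,0.015,-0.066],[0.012,0.0,0.0]],[65,[0.236,0.014,-0.066],[0.012,0.0,0.0]],[65,[0.358,0.014,-0.066],[0.012,0.0,0.0]],[65,[0.48,0.014,-0.066],[0.012,0.0,0.0]],[65,[0.514,0.014,-0.066],[0.012,0.0,0.0]],[65,[0.547,0.014,-0.066],[0.012,0.0,0.0]],[65,[0.547,0.014,-0.066],[0.012,0.0,0.0]],[65,[0.547,0.014,-0.066],[0.012,0.0,0.0]],[0,[0.547,0.014,-0.066],[0.012,0.0,0.0]],[0,[0.547,0.014,-0.066],[0.012,0.0,0.0]]]
call 3: [[0,[0.0,0.0,0.0],[0.0,0.0,0.0]],[0,[0.0,0.0,0.0],[0.0,0.0,0.0]],[0,[0.0,0.0,0.0],[0.0,0.0,0.0]]]
```

Call:
play_rows --rows '[[65,[0.11,0.026,-0.063],[0.012,0,0]],[65,[0.23,0.05,-0.126],[0.023,0,0]],[65,[0.34,0.076,-0.19],[0.035,0,0]],[65,[0.455,0.1,-0.25],[0.047,0,0]],[65,[0.57,0.126,-0.315],[0.059,0,0]],[65,[0.68,0.15,-0.378],[0.07,0,0]],[65,[0.8,0.176,-0.44],[0.082,0,0]],[65,[0.91,0.202,-0.504],[0.094,0,0]]]'

```text
time: 26.02
eef_pos: [0.4474, -0.1862, 0.1285]
tcp_rot: [-0.453, 0.543, 0.453, 0.543]
contact_force: [0.0, -0.2, -0.3]
opening: 0.653
```

Call:
play_rows --rows '[[65,[0.114,0.015,-0.066],[0.012,0,0]],[65,[0.236,0.014,-0.066],[0.012,0,0]],[65,[0.358,0.014,-0.066],[0.012,0,0]],[65,[0.48,0.014,-0.066],[0.012,0,0]],[65,[0.514,0.014,-0.066],[0.012,0,0]],[65,[0.547,0.014,-0.066],[0.012,0,0]],[65,[0.547,0.014,-0.066],[0.012,0,0]],[65,[0.547,0.014,-0.066],[0.012,0,0]],[0,[0.547,0.014,-0.066],[0.012,0,0]],[0,[0.547,0.014,-0.066],[0.012,0,0]]]' --force 60

```text
time: 26.85
eef_pos: [0.4414, -0.2059, -0.0309]
tcp_rot: [-0.449, 0.547, 0.446, 0.548]
contact_force: [-1.5, 0.3, 0.2]
opening: 0.431
```

Call:
play_rows --rows '[[0,[0,0,0],[0,0,0]],[0,[0,0,0],[0,0,0]],[0,[0,0,0],[0,0,0]]]'

```text
time: 27.1
eef_pos: [0.4413, -0.2059, -0.0311]
tcp_rot: [-0.449, 0.547, 0.446, 0.548]
contact_force: [0.6, 0.8, 7.0]
opening: 0.436
```

```bash
python3 - <<'E'
from h import *
place(0)
E
```

```text
opening 0.4362132980611241 grasp [ 0.441  -0.2057  0.0249] target [0.5326 0.0798 0.0605]
call 1: [[0,[-0.121,0.0,0.0],[0.0,-0.001,0.003]],[0,[-0.242,0.0,0.0],[0.0,-0.001,0.003]],[0,[-0.363,-0.001,0.0],[0.0,-0.001,0.003]],[0,[-0.484,-0.001,-0.001],[0.0,-0.001,0.003]],[0,[-0.484,-0.015,0.124],[-0.013,-0.001,0.003]],[0,[-0.484,-0.029,0.248],[-0.027,-0.001,0.003]],[0,[-0.484,-0.043,0.372],[-0.04,-0.001,0.003]],[0,[-0.484,-0.056,0.496],[-0.053,-0.001,0.003]],[0,[-0.485,-0.07,0.62],[-0.066,-0.001,0.003]],[0,[-0.485,-0.084,0.745],[-0.08,-0.001,0.003]]]
call 2: [[0,[0.0,-0.029,0.121],[-0.013,0.0,0.0]],[0,[0.0,-0.058,0.242],[-0.026,0.0,0.0]],[0,[0.0,-0.058,0.242],[-0.026,0.0,0.0]],[0,[0.108,-0.058,0.243],[-0.026,0.0,0.0]],[0,[0.217,-0.058,0.243],[-0.026,0.0,0.0]],[0,[0.325,-0.058,0.243],[-0.026,0.0,0.0]],[0,[0.325,-0.058,0.243],[-0.026,0.0,0.0]],[0,[0.325,-0.058,0.243],[-0.026,0.0,0.0]],[0,[0.345,-0.058,0.243],[-0.026,0.0,0.0]],[0,[0.365,-0.058,0.243],[-0.026,0.0,0.0]]]
call 3: [[0,[0.0,0.0,0.0],[0.0,0.0,0.0]],[0,[0.0,0.0,0.0],[0.0,0.0,0.0]]]
```

Call:
play_rows --rows '[[0,[-0.12,0,0],[0,0,0]],[0,[-0.24,0,0],[0,0,0]],[0,[-0.36,0,0],[0,0,0]],[0,[-0.485,0,0],[0,0,0]],[0,[-0.485,-0.015,0.124],[-0.013,0,0]],[0,[-0.485,-0.03,0.248],[-0.027,0,0]],[0,[-0.485,-0.043,0.372],[-0.04,0,0]],[0,[-0.485,-0.056,0.496],[-0.053,0,0]],[0,[-0.485,-0.07,0.62],[-0.066,0,0]],[0,[-0.485,-0.084,0.745],[-0.08,0,0]]]'

```text
time: 27.93
eef_pos: [0.5081, 0.0113, 0.1122]
tcp_rot: [-0.481, 0.518, 0.481, 0.518]
contact_force: [0.5, -0.4, -1.4]
opening: 0.434
```

Call:
play_rows --rows '[[0,[0,-0.029,0.12],[-0.013,0,0]],[0,[0,-0.058,0.242],[-0.026,0,0]],[0,[0,-0.058,0.242],[-0.026,0,0]],[0,[0.108,-0.058,0.243],[-0.026,0,0]],[0,[0.217,-0.058,0.243],[-0.026,0,0]],[0,[0.3,-0.058,0.243],[-0.026,0,0]],[0,[0.3,-0.058,0.243],[-0.026,0,0]],[0,[0.3,-0.058,0.243],[-0.026,0,0]]]'

```text
time: 28.6
eef_pos: [0.5293, 0.0809, 0.0207]
tcp_rot: [-0.491, 0.509, 0.493, 0.507]
contact_force: [1.3, 0.4, -0.0]
opening: 0.435
```

```bash
cat >> h.py <<'E'
def lower(i,az_sign=1,dz=0.,rel=65):
    s=ctrl.get_state();g=s['eef_pos']-.056*R.from_quat(s['tcp_rot']).as_matrix()[:,0]
    a=HY+az_sign*np.pi/2;x,z=SEAT[i];p=H(x,-.065,z+.0065+dz);print('op',round(s['opening'],3),'err',(g-p).round(4))
    plan([(0,p+[0,0,.008],a,.03,0),(0,p,a,.004,2),(rel,p,a,.01,3)])
E
python3 - <<'E'
from h import *
lower(0)
E
```

```text
op 0.435 err [-0.0031  0.001   0.0162]
call 1: [[0,[0.027,-0.011,-0.003],[0.0,0.0,-0.003]],[0,[0.041,-0.011,-0.003],[0.0,0.0,-0.003]],[0,[0.054,-0.011,-0.003],[0.0,0.0,-0.003]],[0,[0.054,-0.011,-0.003],[0.0,0.0,-0.003]],[0,[0.054,-0.011,-0.003],[0.0,0.0,-0.003]],[65,[0.054,-0.011,-0.003],[0.0,0.0,-0.003]],[65,[0.054,-0.011,-0.003],[0.0,0.0,-0.003]],[65,[0.054,-0.011,-0.003],[0.0,0.0,-0.003]],[65,[0.054,-0.011,-0.003],[0.0,0.0,-0.003]]]
```

Call:
play_rows --rows '[[0,[0.027,-0.011,-0.003],[0,0,0]],[0,[0.04,-0.011,-0.003],[0,0,0]],[0,[0.05,-0.011,-0.003],[0,0,0]],[0,[0.054,-0.011,-0.003],[0,0,0]],[0,[0.054,-0.011,-0.003],[0,0,0]]]'

```text
time: 29.02
eef_pos: [0.5345, 0.0798, 0.0061]
tcp_rot: [-0.492, 0.508, 0.491, 0.508]
contact_force: [0.5, -0.3, -1.0]
opening: 0.438
```

```bash
python3 - <<'E'
from h import *
st();lower(0)
E
```

```text
29.02 [0.5345 0.0798 0.0061] F [ 0.5 -0.3 -1. ] op 0.438
op 0.438 err [0.0019 0.     0.0016]
call 1: [[0,[-0.021,0.006,0.0],[0.0,0.0,0.0]],[0,[-0.008,0.006,0.0],[0.0,0.0,0.0]],[0,[0.005,0.006,0.0],[0.0,0.0,0.0]],[0,[0.005,0.006,0.0],[0.0,0.0,0.0]],[0,[0.005,0.006,0.0],[0.0,0.0,0.0]],[65,[0.005,0.006,0.0],[0.0,0.0,0.0]],[65,[0.005,0.006,0.0],[0.0,0.0,0.0]],[65,[0.005,0.006,0.0],[0.0,0.0,0.0]],[65,[0.005,0.006,0.0],[0.0,0.0,0.0]]]
```

Call:
play_rows --rows '[[0,[0.002,0.004,0],[0,0,0]],[0,[0.005,0.004,0],[0,0,0]],[0,[0.008,0.004,0],[0,0,0]],[0,[0.008,0.004,0],[0,0,0]]]'

```text
time: 29.35
eef_pos: [0.5334, 0.08, 0.004]
tcp_rot: [-0.492, 0.508, 0.491, 0.508]
contact_force: [-1.5, 0.9, 3.1]
opening: 0.433
```

Call:
play_rows --rows '[[65,[0,0,0],[0,0,0]],[65,[0,0,0],[0,0,0]],[65,[0,0,0],[0,0,0]],[65,[-0.1,0,0],[0,0,0]],[65,[-0.22,0,0],[0,0,0]],[65,[-0.35,0,0],[0,0,0]],[65,[-0.4,0,-0.12],[0,0,0]],[65,[-0.4,0,-0.25],[0,0,0]],[65,[-0.4,0,-0.38],[0,0,0]],[65,[-0.4,0,-0.51],[0,0,0]]]'

```text
time: 30.18
eef_pos: [0.5282, -0.0743, 0.1243]
tcp_rot: [-0.493, 0.508, 0.491, 0.508]
contact_force: [0.1, 1.1, -1.0]
opening: 0.65
```

```bash
cat >> h.py <<'E'
def scan(seats):
    c=shot('top')
    for ce,wh,a,n,px in bricks(c): print('loose',ce.round(4),np.round(wh,4),round(a,3))
    for z in sorted(set(SEAT[i][1]+.019 for i in seats)):
        for ce,wh,a,n,px in bricks(c,z,(205,90,330,260),80,900):
            q=R.from_euler('z',-HY).apply(np.r_[ce,0]-HO)
            print('hearth at z',round(z,3),q[:2].round(4),np.round(wh,4),'yaw',round(a-HY,3),n)
E
python3 - <<'E'
from h import *
st();scan([0])
pick([.4391,-.3115],-.104)
E
```

```text
30.18 [ 0.5282 -0.0743  0.1243] F [ 0.1  1.1 -1. ] op 0.65
loose [ 0.6832 -0.2258] [0.0361 0.0741] -0.034
loose [ 0.5682 -0.4189] [0.0398 0.0761] -0.207
loose [ 0.4545 -0.4196] [0.0406 0.0762] 0.388
loose [ 0.4391 -0.3114] [0.0399 0.0762] -0.104
hearth at z 0.073 [ 0.1081 -0.0669] [0.0382 0.0719] yaw 0.014 294
hearth at z 0.073 [ 0.032  -0.0683] [0.038  0.0742] yaw 0.02 307
hearth at z 0.073 [-0.0622 -0.0657] [0.0398 0.1092] yaw -0.021 458
hearth at z 0.073 [-0.1379 -0.0677] [0.0374 0.0401] yaw 1.585 159
call 1: [[65,[0.013,0.039,-0.11],[0.006,-0.003,0.001]],[65,[0.026,0.077,-0.222],[0.012,-0.003,0.001]],[65,[0.039,0.115,-0.333],[0.018,-0.003,0.001]],[65,[0.052,0.154,-0.444],[0.024,-0.003,0.001]],[65,[0.065,0.192,-0.556],[0.031,-0.003,0.001]],[65,[0.078,0.23,-0.667],[0.037,-0.003,0.001]],[65,[0.091,0.269,-0.778],[0.043,-0.003,0.001]],[65,[0.213,0.269,-0.778],[0.043,-0.003,0.001]],[65,[0.335,0.269,-0.777],[0.043,-0.003,0.001]],[65,[0.458,0.27,-0.777],[0.043,-0.003,0.001]]]
call 2: [[65,[0.033,0.0,0.001],[0.0,0.0,0.0]],[65,[0.066,0.0,0.001],[0.0,0.0,0.0]],[65,[0.066,0.0,0.001],[0.0,0.0,0.0]],[65,[0.066,0.0,0.001],[0.0,0.0,0.0]],[0,[0.066,0.0,0.001],[0.0,0.0,0.0]],[0,[0.066,0.0,0.001],[0.0,0.0,0.0]],[0,[0.066,0.0,0.001],[0.0,0.0,0.0]],[0,[0.066,0.0,0.001],[0.0,0.0,0.0]],[0,[0.066,0.0,0.001],[0.0,0.0,0.0]]]
```

Call:
play_rows --rows '[[65,[0.013,0.039,-0.11],[0.006,0,0]],[65,[0.026,0.077,-0.222],[0.012,0,0]],[65,[0.039,0.115,-0.333],[0.018,0,0]],[65,[0.052,0.154,-0.444],[0.024,0,0]],[65,[0.065,0.192,-0.556],[0.031,0,0]],[65,[0.078,0.23,-0.667],[0.037,0,0]],[65,[0.09,0.27,-0.778],[0.043,0,0]],[65,[0.213,0.27,-0.778],[0.043,0,0]],[65,[0.335,0.27,-0.778],[0.043,0,0]],[65,[0.44,0.27,-0.778],[0.043,0,0]]]'

```text
time: 31.07
eef_pos: [0.4388, -0.3042, -0.0101]
tcp_rot: [-0.474, 0.525, 0.473, 0.525]
contact_force: [0.3, 0.1, -1.2]
opening: 0.645
```

Call:
play_rows --rows '[[65,[0.04,0,0],[0,0,0]],[65,[0.08,0,0],[0,0,0]],[65,[0.08,0,0],[0,0,0]],[65,[0.08,0,0],[0,0,0]],[0,[0.08,0,0],[0,0,0]],[0,[0.08,0,0],[0,0,0]],[0,[0.08,0,0],[0,0,0]],[0,[0.08,0,0],[0,0,0]],[0,[0.08,0,0],[0,0,0]]]'

```text
time: 31.82
eef_pos: [0.4412, -0.3053, -0.03]
tcp_rot: [-0.476, 0.524, 0.472, 0.525]
contact_force: [0.5, 0.1, 5.8]
opening: 0.435
```

```bash
python3 - <<'E'
from h import *
place(1)
E
```

```text
opening 0.43478286662627447 grasp [ 0.441  -0.3051  0.026 ] target [0.6116 0.0772 0.0605]
call 1: [[0,[-0.12,0.0,0.0],[0.0,-0.002,0.003]],[0,[-0.24,0.0,0.0],[0.0,-0.002,0.003]],[0,[-0.36,-0.001,-0.001],[0.0,-0.002,0.003]],[0,[-0.48,-0.001,-0.001],[0.0,-0.002,0.003]],[0,[-0.48,-0.041,0.119],[-0.004,-0.002,0.003]],[0,[-0.481,-0.081,0.24],[-0.008,-0.002,0.003]],[0,[-0.481,-0.121,0.36],[-0.012,-0.002,0.003]],[0,[-0.481,-0.16,0.481],[-0.016,-0.002,0.003]],[0,[-0.481,-0.2,0.601],[-0.02,-0.002,0.003]],[0,[-0.481,-0.24,0.722],[-0.024,-0.002,0.003]]]
call 2: [[0,[0.0,-0.044,0.119],[-0.003,0.0,0.0]],[0,[-0.001,-0.088,0.238],[-0.007,0.0,0.0]],[0,[-0.001,-0.133,0.356],[-0.011,0.0,0.0]],[0,[-0.001,-0.177,0.475],[-0.015,0.0,0.0]],[0,[-0.001,-0.221,0.594],[-0.019,0.0,0.0]],[0,[-0.001,-0.221,0.594],[-0.019,0.0,0.0]],[0,[0.108,-0.221,0.594],[-0.019,0.0,0.0]],[0,[0.216,-0.221,0.594],[-0.019,0.0,0.0]],[0,[0.324,-0.221,0.594],[-0.019,0.0,0.0]],[0,[0.324,-0.221,0.594],[-0.019,0.0,0.0]]]
call 3: [[0,[0.0,0.0,0.0],[0.0,0.0,0.0]],[0,[0.02,0.0,0.0],[0.0,0.0,0.0]],[0,[0.04,0.0,0.0],[0.0,0.0,0.0]],[0,[0.04,0.0,0.0],[0.0,0.0,0.0]],[0,[0.04,0.0,0.0],[0.0,0.0,0.0]]]
```

Call:
play_rows --rows '[[0,[-0.12,0,0],[0,0,0]],[0,[-0.24,0,0],[0,0,0]],[0,[-0.36,0,0],[0,0,0]],[0,[-0.48,0,0],[0,0,0]],[0,[-0.48,-0.04,0.12],[0,0,0]],[0,[-0.48,-0.08,0.24],[-0.008,0,0]],[0,[-0.48,-0.12,0.36],[-0.012,0,0]],[0,[-0.48,-0.16,0.48],[-0.016,0,0]],[0,[-0.48,-0.2,0.6],[-0.02,0,0]],[0,[-0.48,-0.24,0.72],[-0.024,0,0]]]'

```text
time: 32.65
eef_pos: [0.5324, -0.0937, 0.1113]
tcp_rot: [-0.484, 0.516, 0.484, 0.516]
contact_force: [1.2, -0.6, -2.0]
opening: 0.436
```

Call:
play_rows --rows '[[0,[0,-0.044,0.12],[-0.003,0,0]],[0,[0,-0.09,0.24],[-0.007,0,0]],[0,[0,-0.133,0.356],[-0.011,0,0]],[0,[0,-0.177,0.475],[-0.015,0,0]],[0,[0,-0.22,0.594],[-0.019,0,0]],[0,[0,-0.22,0.594],[-0.019,0,0]],[0,[0.108,-0.22,0.594],[-0.019,0,0]],[0,[0.216,-0.22,0.594],[-0.019,0,0]],[0,[0.32,-0.22,0.594],[-0.019,0,0]],[0,[0.32,-0.22,0.594],[-0.019,0,0]]]'

```text
time: 33.48
eef_pos: [0.6029, 0.0781, 0.0076]
tcp_rot: [-0.488, 0.512, 0.495, 0.505]
contact_force: [-2.1, -0.6, -3.5]
opening: 0.434
```

Call:
play_rows --rows '[[0,[0,0,0],[0,0,0]],[0,[0,0,0],[0,0,0]]]'

```text
time: 33.65
eef_pos: [0.6106, 0.0777, 0.0169]
tcp_rot: [-0.492, 0.508, 0.491, 0.509]
contact_force: [1.1, -0.8, -1.2]
opening: 0.431
```

```bash
python3 - <<'E'
from h import *
lower(1)
E
```

```text
op 0.431 err [-0.001   0.0004  0.0124]
call 1: [[0,[0.015,-0.003,-0.001],[0.0,0.0,0.001]],[0,[0.028,-0.003,-0.001],[0.0,0.0,0.001]],[0,[0.041,-0.003,-0.001],[0.0,0.0,0.001]],[0,[0.041,-0.003,-0.001],[0.0,0.0,0.001]],[0,[0.041,-0.003,-0.001],[0.0,0.0,0.001]],[65,[0.041,-0.003,-0.001],[0.0,0.0,0.001]],[65,[0.041,-0.003,-0.001],[0.0,0.0,0.001]],[65,[0.041,-0.003,-0.001],[0.0,0.0,0.001]],[65,[0.041,-0.003,-0.001],[0.0,0.0,0.001]]]
```

Call:
play_rows --rows '[[0,[0.01,-0.007,0],[0,0,0]],[0,[0.02,-0.007,0],[0,0,0]],[0,[0.03,-0.007,0],[0,0,0]],[0,[0.036,-0.007,0],[0,0,0]],[0,[0.04,-0.007,0],[0,0,0]],[0,[0.04,-0.007,0],[0,0,0]]]'

```text
time: 34.15
eef_pos: [0.6124, 0.0777, 0.0051]
tcp_rot: [-0.492, 0.508, 0.491, 0.508]
contact_force: [-2.9, 0.5, 4.9]
opening: 0.436
```

Call:
play_rows --rows '[[65,[0,0,0],[0,0,0]],[65,[0,0,0],[0,0,0]],[65,[0,0,0],[0,0,0]],[65,[-0.1,0,0],[0,0,0]],[65,[-0.22,0,0],[0,0,0]],[65,[-0.35,0,0],[0,0,0]],[65,[-0.4,0,-0.12],[0,0,0]],[65,[-0.4,0,-0.25],[0,0,0]],[65,[-0.4,0,-0.38],[0,0,0]],[65,[-0.4,0,-0.51],[0,0,0]]]'

```text
time: 34.98
eef_pos: [0.6069, -0.0765, 0.1242]
tcp_rot: [-0.492, 0.508, 0.491, 0.508]
contact_force: [0.3, 1.1, -0.8]
opening: 0.649
```

Call:
play_rows --rows '[[65,[0,0.1,-0.12],[0,0,0]],[65,[0,0.2,-0.24],[0,0,0]],[65,[0,0.3,-0.36],[0,0,0]],[65,[0,0.3,-0.36],[0,0,0]]]'

```text
time: 35.32
eef_pos: [0.5102, -0.183, 0.1229]
tcp_rot: [-0.491, 0.51, 0.491, 0.508]
contact_force: [0.8, -0.5, -0.2]
opening: 0.647
```

```bash
python3 - <<'E'
from h import *
st();scan([0])
pick([.6832,-.2258],-.034)
E
```

```text
35.32 [ 0.5102 -0.183   0.1229] F [ 0.8 -0.5 -0.2] op 0.647
loose [ 0.6832 -0.2258] [0.0361 0.0741] -0.034
loose [ 0.5681 -0.4189] [0.0402 0.0761] -0.2
loose [ 0.4545 -0.4197] [0.0407 0.0762] 0.383
hearth at z 0.073 [ 0.1081 -0.0669] [0.0382 0.0719] yaw 0.014 294
hearth at z 0.073 [ 0.0159 -0.0662] [0.041  0.1049] yaw -0.042 444
hearth at z 0.073 [-0.0802 -0.0657] [0.0392 0.079 ] yaw -0.019 327
hearth at z 0.073 [-0.1393 -0.0664] [0.0345 0.0374] yaw 1.585 141
call 1: [[65,[0.016,-0.117,-0.023],[0.0,-0.001,-0.001]],[65,[0.033,-0.233,-0.047],[-0.001,-0.001,-0.001]],[65,[0.049,-0.35,-0.071],[-0.001,-0.001,-0.001]],[65,[0.066,-0.466,-0.095],[-0.002,-0.001,-0.001]],[65,[0.082,-0.582,-0.118],[-0.002,-0.001,-0.001]],[65,[0.205,-0.583,-0.118],[-0.002,-0.001,-0.001]],[65,[0.327,-0.583,-0.118],[-0.002,-0.001,-0.001]],[65,[0.449,-0.583,-0.118],[-0.002,-0.001,-0.001]],[65,[0.482,-0.583,-0.118],[-0.002,-0.001,-0.001]],[65,[0.516,-0.583,-0.118],[-0.002,-0.001,-0.001]]]
call 2: [[65,[0.0,0.0,0.0],[0.0,0.0,0.0]],[65,[0.0,0.0,0.0],[0.0,0.0,0.0]],[0,[0.0,0.0,0.0],[0.0,0.0,0.0]],[0,[0.0,0.0,0.0],[0.0,0.0,0.0]],[0,[0.0,0.0,0.0],[0.0,0.0,0.0]],[0,[0.0,0.0,0.0],[0.0,0.0,0.0]],[0,[0.0,0.0,0.0],[0.0,0.0,0.0]]]
```

Call:
play_rows --rows '[[65,[0.016,-0.117,-0.023],[0,0,0]],[65,[0.033,-0.233,-0.047],[0,0,0]],[65,[0.05,-0.35,-0.07],[0,0,0]],[65,[0.066,-0.466,-0.095],[0,0,0]],[65,[0.08,-0.582,-0.118],[0,0,0]],[65,[0.18,-0.582,-0.118],[0,0,0]],[65,[0.28,-0.582,-0.118],[0,0,0]],[65,[0.36,-0.582,-0.118],[0,0,0]],[65,[0.42,-0.582,-0.118],[0,0,0]],[65,[0.42,-0.582,-0.118],[0,0,0]]]'

```text
time: 36.2
eef_pos: [0.6829, -0.2188, -0.0093]
tcp_rot: [-0.488, 0.509, 0.495, 0.507]
contact_force: [-1.3, -0.0, -0.4]
opening: 0.645
```

```bash
python3 - <<'E'
from h import *
st();pick([.6832,-.2258],-.034)
E
```

```text
36.2 [ 0.6829 -0.2188 -0.0093] F [-1.3 -0.  -0.4] op 0.645
call 1: [[65,[-0.119,-0.001,-0.008],[0.0,0.003,-0.006]],[65,[-0.239,0.001,-0.015],[0.0,0.003,-0.006]],[65,[-0.358,0.002,-0.022],[0.001,0.003,-0.006]],[65,[-0.236,0.001,-0.022],[0.001,0.003,-0.006]],[65,[-0.113,-0.001,-0.023],[0.001,0.003,-0.006]],[65,[0.009,-0.002,-0.023],[0.001,0.003,-0.006]],[65,[0.042,-0.002,-0.023],[0.001,0.003,-0.006]],[65,[0.076,-0.002,-0.024],[0.001,0.003,-0.006]],[65,[0.076,-0.002,-0.024],[0.001,0.003,-0.006]],[65,[0.076,-0.002,-0.024],[0.001,0.003,-0.006]]]
call 2: [[0,[0.0,0.0,0.0],[0.0,0.0,0.0]],[0,[0.0,0.0,0.0],[0.0,0.0,0.0]],[0,[0.0,0.0,0.0],[0.0,0.0,0.0]],[0,[0.0,0.0,0.0],[0.0,0.0,0.0]],[0,[0.0,0.0,0.0],[0.0,0.0,0.0]]]
```

Call:
play_rows --rows '[[65,[0.03,0,-0.01],[0,0,0]],[65,[0.06,0,-0.01],[0,0,0]],[65,[0.09,0,-0.01],[0,0,0]],[65,[0.09,0,-0.01],[0,0,0]],[0,[0.09,0,-0.01],[0,0,0]],[0,[0.09,0,-0.01],[0,0,0]],[0,[0.09,0,-0.01],[0,0,0]],[0,[0.09,0,-0.01],[0,0,0]],[0,[0.09,0,-0.01],[0,0,0]]]'

```text
time: 36.95
eef_pos: [0.6869, -0.2245, -0.0289]
tcp_rot: [-0.492, 0.508, 0.491, 0.508]
contact_force: [0.1, -0.0, 0.8]
opening: 0.434
```

```bash
python3 - <<'E'
from h import *
st();place(2)
E
```

```text
36.95 [ 0.6869 -0.2245 -0.0289] F [ 0.1 -0.   0.8] op 0.434
opening 0.43353485736225034 grasp [ 0.6868 -0.2245  0.0271] target [0.6905 0.0746 0.0605]
call 1: [[0,[-0.119,0.0,0.0],[0.0,0.0,0.001]],[0,[-0.238,0.0,0.0],[0.0,0.0,0.001]],[0,[-0.357,0.0,0.0],[0.0,0.0,0.001]],[0,[-0.476,0.0,0.0],[0.0,0.0,0.001]],[0,[-0.476,0.002,0.124],[0.0,0.0,0.001]],[0,[-0.476,0.005,0.249],[0.0,0.0,0.001]],[0,[-0.476,0.008,0.374],[0.0,0.0,0.001]],[0,[-0.477,0.01,0.498],[0.0,0.0,0.001]],[0,[-0.477,0.013,0.623],[0.0,0.0,0.001]],[0,[-0.477,0.015,0.748],[0.0,0.0,0.001]]]
call 2: [[0,[0.0,0.003,0.124],[0.0,0.0,0.0]],[0,[0.0,0.006,0.249],[0.0,0.0,0.0]],[0,[0.0,0.006,0.249],[0.0,0.0,0.0]],[0,[0.109,0.006,0.249],[0.0,0.0,0.0]],[0,[0.217,0.006,0.249],[0.0,0.0,0.0]],[0,[0.325,0.006,0.249],[0.0,0.0,0.0]],[0,[0.325,0.006,0.249],[0.0,0.0,0.0]],[0,[0.325,0.006,0.249],[0.0,0.0,0.0]],[0,[0.345,0.006,0.249],[0.0,0.0,0.0]],[0,[0.365,0.006,0.249],[0.0,0.0,0.0]]]
call 3: [[0,[0.0,0.0,0.0],[0.0,0.0,0.0]],[0,[0.0,0.0,0.0],[0.0,0.0,0.0]]]
```

Call:
play_rows --rows '[[0,[-0.12,0,0],[0,0,0]],[0,[-0.24,0,0],[0,0,0]],[0,[-0.36,0,0],[0,0,0]],[0,[-0.476,0,0],[0,0,0]],[0,[-0.476,0,0.124],[0,0,0]],[0,[-0.476,0,0.25],[0,0,0]],[0,[-0.476,0,0.374],[0,0,0]],[0,[-0.476,0,0.5],[0,0,0]],[0,[-0.476,0,0.62],[0,0,0]],[0,[-0.476,0,0.748],[0,0,0]]]'

```text
time: 37.78
eef_pos: [0.6932, 0.0015, 0.1127]
tcp_rot: [-0.491, 0.509, 0.492, 0.508]
contact_force: [0.4, -0.1, -2.5]
opening: 0.43
```

Call:
play_rows --rows '[[0,[0,0.003,0.124],[0,0,0]],[0,[0,0.006,0.249],[0,0,0]],[0,[0,0.006,0.249],[0,0,0]],[0,[0.08,0.006,0.249],[0,0,0]],[0,[0.16,0.006,0.249],[0,0,0]],[0,[0.24,0.006,0.249],[0,0,0]],[0,[0.3,0.006,0.249],[0,0,0]],[0,[0.3,0.006,0.249],[0,0,0]],[0,[0.3,0.006,0.249],[0,0,0]],[0,[0.3,0.006,0.249],[0,0,0]]]'

```text
time: 38.62
eef_pos: [0.6955, 0.0745, 0.0244]
tcp_rot: [-0.492, 0.508, 0.491, 0.509]
contact_force: [0.5, -0.5, -0.8]
opening: 0.432
```

```bash
python3 - <<'E'
from h import *
st();lower(2,dz=.0016)
E
```

```text
38.62 [0.6955 0.0745 0.0244] F [ 0.5 -0.5 -0.8] op 0.432
op 0.432 err [ 0.0049 -0.0001  0.0183]
call 1: [[0,[0.034,0.017,0.0],[0.0,0.0,0.001]],[0,[0.048,0.017,0.0],[0.0,0.0,0.001]],[0,[0.061,0.017,0.0],[0.0,0.0,0.001]],[0,[0.061,0.017,0.0],[0.0,0.0,0.001]],[0,[0.061,0.017,0.0],[0.0,0.0,0.001]],[65,[0.061,0.017,0.0],[0.0,0.0,0.001]],[65,[0.061,0.017,0.0],[0.0,0.0,0.001]],[65,[0.061,0.017,0.0],[0.0,0.0,0.001]],[65,[0.061,0.017,0.0],[0.0,0.0,0.001]]]
```

Call:
play_rows --rows '[[0,[0.015,0.004,0],[0,0,0]],[0,[0.03,0.004,0],[0,0,0]],[0,[0.045,0.004,0],[0,0,0]],[0,[0.053,0.004,0],[0,0,0]],[0,[0.06,0.004,0],[0,0,0]],[0,[0.06,0.004,0],[0,0,0]]]'

```text
time: 39.12
eef_pos: [0.6936, 0.0747, 0.0061]
tcp_rot: [-0.492, 0.508, 0.492, 0.508]
contact_force: [-2.4, 0.7, 1.6]
opening: 0.433
```

```bash
python3 - <<'E'
from h import *
st();lower(2,dz=.0016)
E
```

```text
39.12 [0.6936 0.0747 0.0061] F [-2.4  0.7  1.6] op 0.433
op 0.433 err [0.0031 0.0001 0.    ]
call 1: [[0,[-0.027,0.01,-0.001],[0.0,0.0,0.0]],[0,[-0.013,0.01,-0.001],[0.0,0.0,0.0]],[0,[0.0,0.01,-0.001],[0.0,0.0,0.0]],[0,[0.0,0.01,-0.001],[0.0,0.0,0.0]],[0,[0.0,0.01,-0.001],[0.0,0.0,0.0]],[65,[0.0,0.01,-0.001],[0.0,0.0,0.0]],[65,[0.0,0.01,-0.001],[0.0,0.0,0.0]],[65,[0.0,0.01,-0.001],[0.0,0.0,0.0]],[65,[0.0,0.01,-0.001],[0.0,0.0,0.0]]]
```

Touching down. Release, retreat and scan.

Call:
play_rows --rows '[[65,[0,0,0],[0,0,0]],[65,[0,0,0],[0,0,0]],[65,[0,0,0],[0,0,0]],[65,[-0.1,0,0],[0,0,0]],[65,[-0.22,0,0],[0,0,0]],[65,[-0.35,0,0],[0,0,0]],[65,[-0.4,0.1,-0.12],[0,0,0]],[65,[-0.4,0.2,-0.25],[0,0,0]],[65,[-0.4,0.3,-0.38],[0,0,0]],[65,[-0.4,0.4,-0.51],[0,0,0]]]'

```text
time: 39.95
eef_pos: [0.5866, -0.0522, 0.126]
tcp_rot: [-0.493, 0.508, 0.491, 0.508]
contact_force: [0.0, -1.1, -0.4]
opening: 0.65
```

Call:
play_rows --rows '[[65,[0,0,-0.13],[0,0,0]],[65,[0,0,-0.26],[0,0,0]],[65,[0,0,-0.39],[0,0,0]],[65,[0,0,-0.52],[0,0,0]],[65,[0,0,-0.65],[0,0,0]],[65,[0,0,-0.65],[0,0,0]],[65,[0,0,-0.65],[0,0,0]]]'

```text
time: 40.53
eef_pos: [0.5805, -0.2483, 0.1251]
tcp_rot: [-0.491, 0.509, 0.49, 0.509]
contact_force: [1.5, 0.6, 0.3]
opening: 0.651
```

```bash
python3 - <<'E'
from h import *
st();scan([0])
d=shot('side')
# top edge check from side: bricks' top faces at z .073
pick([.5681,-.4189],-.2)
E
```

```text
40.53 [ 0.5805 -0.2483  0.1251] F [1.5 0.6 0.3] op 0.651
loose [ 0.5634 -0.4331] [0.0267 0.0767] -0.465
loose [ 0.4545 -0.4197] [0.0407 0.0762] 0.383
hearth at z 0.073 [ 0.0932 -0.0656] [0.041  0.1018] yaw 0.014 434
hearth at z 0.073 [-0.0006 -0.0649] [0.0407 0.0737] yaw 0.014 297
hearth at z 0.073 [-0.0798 -0.0657] [0.0393 0.0798] yaw -0.021 339
hearth at z 0.073 [-0.1393 -0.0677] [0.0345 0.0402] yaw 1.585 152
call 1: [[65,[0.018,0.004,-0.116],[0.021,0.0,0.0]],[65,[0.035,0.009,-0.232],[0.042,0.0,0.0]],[65,[0.053,0.013,-0.348],[0.064,0.0,0.0]],[65,[0.071,0.018,-0.463],[0.085,0.0,0.0]],[65,[0.089,0.022,-0.579],[0.106,0.0,0.0]],[65,[0.211,0.022,-0.579],[0.106,0.0,0.0]],[65,[0.333,0.022,-0.579],[0.106,0.0,0.0]],[65,[0.455,0.022,-0.579],[0.106,0.0,0.0]],[65,[0.489,0.022,-0.579],[0.106,0.0,0.0]],[65,[0.522,0.022,-0.579],[0.106,0.0,0.0]]]
call 2: [[65,[0.0,0.0,0.0],[0.0,0.0,0.0]],[65,[0.0,0.0,0.0],[0.0,0.0,0.0]],[0,[0.0,0.0,0.0],[0.0,0.0,0.0]],[0,[0.0,0.0,0.0],[0.0,0.0,0.0]],[0,[0.0,0.0,0.0],[0.0,0.0,0.0]],[0,[0.0,0.0,0.0],[0.0,0.0,0.0]],[0,[0.0,0.0,0.0],[0.0,0.0,0.0]]]
```

Call:
play_rows --rows '[[65,[0,0.1,0.13],[0,0,0]],[65,[0,0.2,0.26],[0,0,0]],[65,[0,0.3,0.39],[0,0,0]],[65,[0,0.3,0.39],[0,0,0]]]'

```text
time: 40.97
eef_pos: [0.4919, -0.1213, 0.1239]
tcp_rot: [-0.491, 0.508, 0.494, 0.507]
contact_force: [1.3, 0.4, -0.0]
opening: 0.647
```

```bash
python3 - <<'E'
from h import *
st();scan([0]);c=shot('top')
E
```

```text
40.97 [ 0.4919 -0.1213  0.1239] F [ 1.3  0.4 -0. ] op 0.647
loose [ 0.5682 -0.4189] [0.0398 0.0761] -0.207
loose [ 0.4545 -0.4197] [0.0407 0.0762] 0.383
hearth at z 0.073 [ 0.0932 -0.0656] [0.041  0.1018] yaw 0.014 434
hearth at z 0.073 [-0.0006 -0.0658] [0.0414 0.0749] yaw -0.025 331
hearth at z 0.073 [-0.0798 -0.0657] [0.0393 0.0798] yaw -0.021 335
hearth at z 0.073 [-0.1393 -0.0664] [0.0345 0.0375] yaw 1.585 142
```

```bash
python3 - <<'E'
from h import *
plan([(65,[.5682,-.4189,.16],-.203+np.pi/2,.041,0),(65,[.5682,-.4189,.056],-.203+np.pi/2,.026,3)])
E
```

```text
call 1: [[65,[0.008,-0.035,-0.123],[0.014,0.001,-0.001]],[65,[0.016,-0.071,-0.246],[0.028,0.001,-0.001]],[65,[0.024,-0.106,-0.369],[0.042,0.001,-0.001]],[65,[0.033,-0.141,-0.492],[0.056,0.001,-0.001]],[65,[0.041,-0.176,-0.615],[0.07,0.001,-0.001]],[65,[0.049,-0.211,-0.738],[0.083,0.001,-0.001]],[65,[0.057,-0.246,-0.861],[0.097,0.001,-0.001]],[65,[0.065,-0.281,-0.984],[0.111,0.001,-0.001]],[65,[0.152,-0.281,-0.984],[0.111,0.001,-0.001]],[65,[0.239,-0.281,-0.985],[0.111,0.001,-0.001]]]
call 2: [[65,[0.086,0.0,0.0],[0.0,0.0,0.0]],[65,[0.173,0.0,0.0],[0.0,0.0,0.0]],[65,[0.173,0.0,0.0],[0.0,0.0,0.0]],[65,[0.173,0.0,0.0],[0.0,0.0,0.0]],[65,[0.173,0.0,0.0],[0.0,0.0,0.0]]]
```

Call:
play_rows --rows '[[65,[0.008,-0.035,-0.123],[0.014,0,0]],[65,[0.016,-0.07,-0.246],[0.028,0,0]],[65,[0.024,-0.106,-0.37],[0.042,0,0]],[65,[0.033,-0.14,-0.49],[0.056,0,0]],[65,[0.04,-0.176,-0.615],[0.07,0,0]],[65,[0.05,-0.21,-0.738],[0.083,0,0]],[65,[0.057,-0.246,-0.86],[0.097,0,0]],[65,[0.065,-0.28,-0.984],[0.11,0,0]],[65,[0.15,-0.28,-0.984],[0.11,0,0]],[65,[0.24,-0.28,-0.984],[0.11,0,0]]]'

```text
time: 41.9
eef_pos: [0.5714, -0.4278, 0.0551]
tcp_rot: [-0.448, 0.549, 0.443, 0.549]
contact_force: [-0.2, 0.3, -1.1]
opening: 0.647
```

Call:
play_rows --rows '[[65,[0.08,0,0],[0,0,0]],[65,[0.17,0,0],[0,0,0]],[65,[0.17,0,0],[0,0,0]],[65,[0.17,0,0],[0,0,0]],[65,[0.17,0,0],[0,0,0]]]'

```text
time: 42.32
eef_pos: [0.5701, -0.4243, 0.0036]
tcp_rot: [-0.447, 0.549, 0.445, 0.549]
contact_force: [0.0, -0.0, -0.6]
opening: 0.648
```

```bash
python3 - <<'E'
from h import *
st();p=[.5682,-.4189,.025];a=-.203+np.pi/2
plan([(65,p,a,.012,2),(0,p,a,.02,4)])
E
```

```text
42.32 [ 0.5701 -0.4243  0.0036] F [ 0.  -0.  -0.6] op 0.648
call 1: [[65,[0.038,0.004,0.006],[0.0,-0.001,0.001]],[65,[0.077,0.007,0.011],[-0.001,-0.001,0.001]],[65,[0.115,0.01,0.017],[-0.001,-0.001,0.001]],[65,[0.115,0.01,0.017],[-0.001,-0.001,0.001]],[65,[0.115,0.01,0.017],[-0.001,-0.001,0.001]],[0,[0.115,0.01,0.017],[-0.001,-0.001,0.001]],[0,[0.115,0.01,0.017],[-0.001,-0.001,0.001]],[0,[0.115,0.01,0.017],[-0.001,-0.001,0.001]],[0,[0.115,0.01,0.017],[-0.001,-0.001,0.001]],[0,[0.115,0.01,0.017],[-0.001,-0.001,0.001]]]
```

Call:
play_rows --rows '[[65,[0.04,0.004,0.006],[0,0,0]],[65,[0.08,0.007,0.011],[0,0,0]],[65,[0.115,0.01,0.017],[0,0,0]],[65,[0.115,0.01,0.017],[0,0,0]],[65,[0.115,0.01,0.017],[0,0,0]],[0,[0.115,0.01,0.017],[0,0,0]],[0,[0.115,0.01,0.017],[0,0,0]],[0,[0.115,0.01,0.017],[0,0,0]],[0,[0.115,0.01,0.017],[0,0,0]],[0,[0.115,0.01,0.017],[0,0,0]]]'

```text
time: 43.15
eef_pos: [0.5673, -0.4188, -0.0318]
tcp_rot: [-0.446, 0.549, 0.445, 0.549]
contact_force: [0.7, -0.8, 0.7]
opening: 0.438
```

```bash
python3 - <<'E'
from h import *
st();place(3,zt=.18)
E
```

```text
43.15 [ 0.5673 -0.4188 -0.0318] F [ 0.7 -0.8  0.7] op 0.438
opening 0.43844912070209785 grasp [ 0.5673 -0.4188  0.0242] target [0.5721 0.0785 0.0985]
call 1: [[0,[-0.13,0.0,0.0],[0.0,0.0,0.001]],[0,[-0.26,0.0,0.0],[0.0,0.0,0.001]],[0,[-0.39,0.0,0.0],[0.0,0.0,0.001]],[0,[-0.519,0.0,0.0],[0.0,0.0,0.001]],[0,[-0.52,0.025,0.125],[-0.008,0.0,0.001]],[0,[-0.52,0.049,0.25],[-0.017,0.0,0.001]],[0,[-0.52,0.074,0.375],[-0.025,0.0,0.001]],[0,[-0.52,0.099,0.5],[-0.034,0.0,0.001]],[0,[-0.52,0.124,0.625],[-0.042,0.0,0.001]],[0,[-0.52,0.149,0.75],[-0.051,0.0,0.001]]]
call 2: [[0,[0.0,0.015,0.127],[-0.008,0.0,0.0]],[0,[0.0,0.03,0.253],[-0.017,0.0,0.0]],[0,[0.0,0.045,0.38],[-0.025,0.0,0.0]],[0,[0.0,0.059,0.507],[-0.034,0.0,0.0]],[0,[-0.001,0.074,0.633],[-0.042,0.0,0.0]],[0,[-0.001,0.089,0.76],[-0.051,0.0,0.0]],[0,[-0.001,0.104,0.887],[-0.059,0.0,0.0]],[0,[-0.001,0.104,0.887],[-0.059,0.0,0.0]],[0,[0.115,0.104,0.887],[-0.059,0.0,0.0]],[0,[0.231,0.104,0.887],[-0.059,0.0,0.0]]]
call 3: [[0,[0.0,0.0,0.0],[0.0,0.0,0.0]],[0,[0.0,0.0,0.0],[0.0,0.0,0.0]],[0,[0.02,0.0,0.0],[0.0,0.0,0.0]],[0,[0.04,0.0,0.0],[0.0,0.0,0.0]],[0,[0.04,0.0,0.0],[0.0,0.0,0.0]],[0,[0.04,0.0,0.0],[0.0,0.0,0.0]]]
```

Call:
play_rows --rows '[[0,[-0.13,0,0],[0,0,0]],[0,[-0.26,0,0],[0,0,0]],[0,[-0.39,0,0],[0,0,0]],[0,[-0.52,0,0],[0,0,0]],[0,[-0.52,0.025,0.125],[-0.008,0,0]],[0,[-0.52,0.05,0.25],[-0.017,0,0]],[0,[-0.52,0.074,0.375],[-0.025,0,0]],[0,[-0.52,0.1,0.5],[-0.034,0,0]],[0,[-0.52,0.124,0.625],[-0.042,0,0]],[0,[-0.52,0.149,0.75],[-0.051,0,0]]]'

```text
time: 43.98
eef_pos: [0.5685, -0.187, 0.1231]
tcp_rot: [-0.467, 0.531, 0.468, 0.53]
contact_force: [1.0, -0.1, -1.2]
opening: 0.434
```

Call:
play_rows --rows '[[0,[0,0.015,0.127],[-0.008,0,0]],[0,[0,0.03,0.253],[-0.017,0,0]],[0,[0,0.045,0.38],[-0.025,0,0]],[0,[0,0.06,0.507],[-0.034,0,0]],[0,[0,0.074,0.633],[-0.042,0,0]],[0,[0,0.089,0.76],[-0.051,0,0]],[0,[0,0.104,0.887],[-0.059,0,0]],[0,[0,0.104,0.887],[-0.059,0,0]],[0,[0.06,0.104,0.887],[-0.059,0,0]],[0,[0.12,0.104,0.887],[-0.059,0,0]]]'

```text
time: 44.82
eef_pos: [0.5727, 0.0797, 0.0885]
tcp_rot: [-0.493, 0.507, 0.491, 0.508]
contact_force: [0.2, 0.5, -2.2]
opening: 0.434
```

Call:
play_rows --rows '[[0,[0.03,0,0],[0,0,0]],[0,[0.06,0,0],[0,0,0]],[0,[0.08,0,0],[0,0,0]],[0,[0.08,0,0],[0,0,0]],[0,[0.08,0,0],[0,0,0]]]'

```text
time: 45.23
eef_pos: [0.572, 0.0786, 0.0636]
tcp_rot: [-0.491, 0.508, 0.491, 0.508]
contact_force: [0.3, 0.1, -1.5]
opening: 0.436
```

```bash
python3 - <<'E'
from h import *
st();lower(3,dz=-.0013)
E
```

```text
45.23 [0.572  0.0786 0.0636] F [ 0.3  0.1 -1.5] op 0.436
op 0.436 err [-0.0001  0.      0.0224]
call 1: [[0,[0.048,0.0,0.0],[-0.001,0.0,0.0]],[0,[0.061,0.0,0.0],[-0.001,0.0,0.0]],[0,[0.075,0.0,0.0],[-0.001,0.0,0.0]],[0,[0.075,0.0,0.0],[-0.001,0.0,0.0]],[0,[0.075,0.0,0.0],[-0.001,0.0,0.0]],[65,[0.075,0.0,0.0],[-0.001,0.0,0.0]],[65,[0.075,0.0,0.0],[-0.001,0.0,0.0]],[65,[0.075,0.0,0.0],[-0.001,0.0,0.0]],[65,[0.075,0.0,0.0],[-0.001,0.0,0.0]]]
```

Call:
play_rows --rows '[[0,[0.02,0.003,0],[0,0,0]],[0,[0.04,0.003,0],[0,0,0]],[0,[0.055,0.003,0],[0,0,0]],[0,[0.065,0.003,0],[0,0,0]],[0,[0.075,0.003,0],[0,0,0]],[0,[0.075,0.003,0],[0,0,0]]]'

```text
time: 45.73
eef_pos: [0.5712, 0.079, 0.0412]
tcp_rot: [-0.492, 0.508, 0.491, 0.508]
contact_force: [0.4, -0.1, -1.1]
opening: 0.435
```

```bash
python3 - <<'E'
from h import *
st();lower(3,dz=-.0013)
E
```

```text
45.73 [0.5712 0.079  0.0412] F [ 0.4 -0.1 -1.1] op 0.435
op 0.435 err [-0.0009  0.0004  0.    ]
call 1: [[0,[-0.027,-0.003,-0.001],[0.0,0.0,0.0]],[0,[-0.013,-0.003,-0.001],[0.0,0.0,0.0]],[0,[0.0,-0.003,-0.001],[0.0,0.0,0.0]],[0,[0.0,-0.003,-0.001],[0.0,0.0,0.0]],[0,[0.0,-0.003,-0.001],[0.0,0.0,0.0]],[65,[0.0,-0.003,-0.001],[0.0,0.0,0.0]],[65,[0.0,-0.003,-0.001],[0.0,0.0,0.0]],[65,[0.0,-0.003,-0.001],[0.0,0.0,0.0]],[65,[0.0,-0.003,-0.001],[0.0,0.0,0.0]]]
```

Call:
play_rows --rows '[[0,[0.002,0,0],[0,0,0]],[0,[0.004,0,0],[0,0,0]],[0,[0.005,0,0],[0,0,0]],[0,[0.005,0,0],[0,0,0]]]'

```text
time: 46.07
eef_pos: [0.5712, 0.0789, 0.0411]
tcp_rot: [-0.492, 0.508, 0.492, 0.508]
contact_force: [-3.7, 0.1, 6.7]
opening: 0.439
```

Call:
play_rows --rows '[[65,[0,0,0],[0,0,0]],[65,[0,0,0],[0,0,0]],[65,[0,0,0],[0,0,0]],[65,[-0.1,0,0],[0,0,0]],[65,[-0.22,0,0],[0,0,0]],[65,[-0.33,0,0],[0,0,0]],[65,[-0.38,0.1,-0.12],[0,0,0]],[65,[-0.38,0.2,-0.25],[0,0,0]],[65,[-0.38,0.2,-0.38],[0,0,0]],[65,[-0.38,0.2,-0.51],[0,0,0]]]'

```text
time: 46.9
eef_pos: [0.5048, -0.0654, 0.154]
tcp_rot: [-0.492, 0.508, 0.492, 0.508]
contact_force: [0.6, -0.3, 0.5]
opening: 0.648
```

Call:
play_rows --rows '[[65,[0.05,0,-0.13],[0,0,0]],[65,[0.05,0,-0.2],[0,0,0]],[65,[0.05,0,-0.2],[0,0,0]],[65,[0.05,0,-0.2],[0,0,0]]]'

```text
time: 47.23
eef_pos: [0.5041, -0.1257, 0.1382]
tcp_rot: [-0.491, 0.509, 0.491, 0.509]
contact_force: [-0.4, 0.6, -0.2]
opening: 0.65
```

```bash
python3 - <<'E'
from h import *
st();scan([0,3])
p=[.4545,-.4197,.16];a=.385-np.pi/2
plan([(65,p,a,.041,0)])
E
```

```text
47.23 [ 0.5041 -0.1257  0.1382] F [-0.4  0.6 -0.2] op 0.65
loose [ 0.4545 -0.4197] [0.0407 0.0762] 0.383
hearth at z 0.073 [ 0.0932 -0.0656] [0.041  0.1018] yaw 0.014 434
hearth at z 0.073 [-0.0167 -0.0622] [0.0439 0.1088] yaw -0.064 483
hearth at z 0.073 [-0.0973 -0.0653] [0.0376 0.0437] yaw 0.02 195
hearth at z 0.073 [-0.1393 -0.0676] [0.0345 0.0403] yaw 1.585 147
hearth at z 0.111 [ 0.0835 -0.0686] [0.0398 0.0985] yaw 0.014 434
hearth at z 0.111 [-0.0228 -0.0653] [0.0426 0.1053] yaw -0.064 483
hearth at z 0.111 [-0.1008 -0.0683] [0.0364 0.0423] yaw 0.02 195
hearth at z 0.111 [-0.1413 -0.0705] [0.0335 0.0391] yaw 1.585 147
call 1: [[65,[0.005,0.006,-0.043],[0.075,0.0,0.0]],[65,[0.01,0.011,-0.086],[0.151,0.0,0.0]],[65,[0.015,0.017,-0.129],[0.226,0.0,0.0]],[65,[0.02,0.023,-0.172],[0.301,0.0,0.0]],[65,[0.025,0.029,-0.215],[0.377,0.0,0.0]],[65,[0.03,0.034,-0.258],[0.452,0.0,0.0]],[65,[0.035,0.04,-0.301],[0.527,0.0,0.0]],[65,[0.04,0.046,-0.344],[0.603,0.0,0.0]],[65,[0.045,0.052,-0.387],[0.678,0.0,0.0]],[65,[0.05,0.057,-0.43],[0.753,0.0,0.0]]]
call 2: [[65,[0.005,-0.037,-0.022],[0.076,0.0,0.0]],[65,[0.009,-0.075,-0.043],[0.151,0.0,0.0]],[65,[0.014,-0.112,-0.065],[0.227,0.0,0.0]],[65,[0.019,-0.15,-0.086],[0.302,0.0,0.0]],[65,[0.024,-0.188,-0.108],[0.377,0.0,0.0]],[65,[0.029,-0.225,-0.13],[0.453,0.0,0.0]],[65,[0.034,-0.263,-0.151],[0.528,0.0,0.0]],[65,[0.039,-0.3,-0.173],[0.603,0.0,0.0]],[65,[0.044,-0.338,-0.194],[0.679,0.0,0.0]],[65,[0.049,-0.376,-0.216],[0.754,0.0,0.0]]]
call 3: [[65,[0.005,-0.034,0.026],[0.075,0.0,0.0]],[65,[0.01,-0.068,0.053],[0.151,0.0,0.0]],[65,[0.015,-0.102,0.08],[0.226,0.0,0.0]]]
```

Call:
play_rows --rows '[[65,[0.005,0.006,-0.043],[0.075,0,0]],[65,[0.01,0.011,-0.086],[0.15,0,0]],[65,[0.015,0.017,-0.13],[0.226,0,0]],[65,[0.02,0.023,-0.17],[0.3,0,0]],[65,[0.025,0.029,-0.215],[0.377,0,0]],[65,[0.03,0.034,-0.258],[0.452,0,0]],[65,[0.035,0.04,-0.3],[0.527,0,0]],[65,[0.04,0.046,-0.344],[0.603,0,0]],[65,[0.045,0.052,-0.387],[0.678,0,0]],[65,[0.05,0.057,-0.43],[0.753,0,0]]]'

```text
time: 48.12
eef_pos: [0.4836, -0.2521, 0.1237]
tcp_rot: [-0.124, 0.696, 0.124, 0.696]
contact_force: [-0.1, 1.2, 0.5]
opening: 0.651
```

Call:
play_rows --rows '[[65,[0.005,-0.037,-0.022],[0.076,0,0]],[65,[0.009,-0.075,-0.043],[0.15,0,0]],[65,[0.014,-0.112,-0.065],[0.227,0,0]],[65,[0.019,-0.15,-0.086],[0.3,0,0]],[65,[0.024,-0.188,-0.108],[0.377,0,0]],[65,[0.029,-0.225,-0.13],[0.453,0,0]],[65,[0.034,-0.263,-0.15],[0.528,0,0]],[65,[0.039,-0.3,-0.173],[0.603,0,0]],[65,[0.044,-0.338,-0.194],[0.68,0,0]],[65,[0.049,-0.376,-0.216],[0.754,0,0]]]'

```text
time: 48.95
eef_pos: [0.4625, -0.3805, 0.109]
tcp_rot: [0.286, 0.646, -0.286, 0.647]
contact_force: [-0.8, -0.1, -0.5]
opening: 0.654
```

Call:
play_rows --rows '[[65,[0.005,-0.034,0.026],[0.075,0,0]],[65,[0.01,-0.068,0.053],[0.15,0,0]],[65,[0.015,-0.1,0.08],[0.226,0,0]],[65,[0.015,-0.1,0.08],[0.226,0,0]],[65,[0.015,-0.1,0.08],[0.226,0,0]]]'

```text
time: 49.37
eef_pos: [0.4562, -0.4184, 0.1043]
tcp_rot: [0.394, 0.587, -0.393, 0.587]
contact_force: [0.2, -0.6, 0.4]
opening: 0.647
```

```bash
python3 - <<'E'
from h import *
st();p=np.array([.4545,-.4197,.025]);a=.385-np.pi/2
plan([(65,p+[0,0,.03],a,.024,3),(65,p,a,.012,0)])
E
```

```text
49.37 [ 0.4562 -0.4184  0.1043] F [ 0.2 -0.6  0.4] op 0.647
call 1: [[65,[0.07,-0.001,0.0],[0.001,0.0,0.0]],[65,[0.14,-0.003,0.001],[0.001,0.0,0.0]],[65,[0.211,-0.004,0.001],[0.002,0.0,0.0]],[65,[0.281,-0.006,0.002],[0.003,0.0,0.0]],[65,[0.351,-0.007,0.002],[0.003,0.0,0.0]],[65,[0.351,-0.007,0.002],[0.003,0.0,0.0]],[65,[0.351,-0.007,0.002],[0.003,0.0,0.0]],[65,[0.351,-0.007,0.002],[0.003,0.0,0.0]],[65,[0.384,-0.007,0.002],[0.003,0.0,0.0]],[65,[0.418,-0.007,0.002],[0.003,0.0,0.0]]]
call 2: [[65,[0.033,0.0,0.0],[0.0,0.0,0.0]]]
```

Call:
play_rows --rows '[[65,[0.07,0,0],[0,0,0]],[65,[0.14,-0.003,0],[0,0,0]],[65,[0.21,-0.004,0],[0,0,0]],[65,[0.28,-0.006,0],[0,0,0]],[65,[0.34,-0.007,0],[0,0,0]],[65,[0.38,-0.007,0],[0,0,0]],[65,[0.42,-0.007,0],[0,0,0]],[65,[0.448,-0.007,0],[0,0,0]],[65,[0.448,-0.007,0],[0,0,0]],[65,[0.448,-0.007,0],[0,0,0]]]'

```text
time: 50.2
eef_pos: [0.4537, -0.4202, -0.0299]
tcp_rot: [0.395, 0.587, -0.395, 0.587]
contact_force: [1.1, 0.2, 0.8]
opening: 0.649
```

Call:
play_rows --rows '[[0,[0,0,0],[0,0,0]],[0,[0,0,0],[0,0,0]],[0,[0,0,0],[0,0,0]],[0,[0,0,0],[0,0,0]],[0,[0,0,0],[0,0,0]]]'

```text
time: 50.62
eef_pos: [0.4542, -0.4214, -0.0285]
tcp_rot: [0.395, 0.586, -0.395, 0.588]
contact_force: [0.3, 0.8, 5.1]
opening: 0.433
```

```bash
python3 - <<'E'
from h import *
st();place(4,-1,zt=.18)
E
```

```text
50.62 [ 0.4542 -0.4214 -0.0285] F [0.3 0.8 5.1] op 0.433
opening 0.4331000805807191 grasp [ 0.4541 -0.4213  0.0275] target [0.651  0.0759 0.0985]
call 1: [[0,[-0.127,0.0,0.0],[0.0,0.002,-0.001]],[0,[-0.254,0.0,0.0],[0.0,0.002,-0.001]],[0,[-0.381,0.0,0.001],[0.0,0.002,-0.001]],[0,[-0.508,0.0,0.001],[0.0,0.002,-0.001]],[0,[-0.509,0.095,-0.098],[0.021,0.002,-0.001]],[0,[-0.509,0.19,-0.197],[0.041,0.002,-0.001]],[0,[-0.509,0.285,-0.296],[0.062,0.002,-0.001]],[0,[-0.509,0.379,-0.396],[0.082,0.002,-0.001]],[0,[-0.509,0.474,-0.495],[0.103,0.002,-0.001]],[0,[-0.51,0.569,-0.594],[0.123,0.002,-0.001]]]
call 2: [[0,[0.0,0.074,-0.115],[0.021,0.0,0.0]],[0,[0.0,0.148,-0.231],[0.041,0.0,0.0]],[0,[0.0,0.222,-0.346],[0.062,0.0,0.0]],[0,[0.0,0.296,-0.462],[0.082,0.0,0.0]],[0,[0.0,0.37,-0.577],[0.103,0.0,0.0]],[0,[0.0,0.444,-0.693],[0.123,0.0,0.0]],[0,[0.0,0.518,-0.808],[0.144,0.0,0.0]],[0,[0.0,0.518,-0.808],[0.144,0.0,0.0]],[0,[0.116,0.518,-0.808],[0.144,0.0,0.0]],[0,[0.232,0.518,-0.808],[0.144,0.0,0.0]]]
call 3: [[0,[0.0,0.0,0.0],[0.0,0.0,0.0]],[0,[0.0,0.0,0.0],[0.0,0.0,0.0]],[0,[0.02,0.0,0.0],[0.0,0.0,0.0]],[0,[0.04,0.0,0.0],[0.0,0.0,0.0]],[0,[0.04,0.0,0.0],[0.0,0.0,0.0]],[0,[0.04,0.0,0.0],[0.0,0.0,0.0]]]
```

Call:
play_rows --rows '[[0,[-0.127,0,0],[0,0,0]],[0,[-0.254,0,0],[0,0,0]],[0,[-0.38,0,0],[0,0,0]],[0,[-0.51,0,0],[0,0,0]],[0,[-0.51,0.095,-0.098],[0.021,0,0]],[0,[-0.51,0.19,-0.197],[0.041,0,0]],[0,[-0.51,0.285,-0.296],[0.062,0,0]],[0,[-0.51,0.38,-0.396],[0.082,0,0]],[0,[-0.51,0.474,-0.495],[0.103,0,0]],[0,[-0.51,0.569,-0.594],[0.123,0,0]]]'

```text
time: 51.45
eef_pos: [0.5439, -0.1887, 0.1219]
tcp_rot: [0.45, 0.546, -0.45, 0.545]
contact_force: [1.0, -0.4, -0.9]
opening: 0.437
```

Call:
play_rows --rows '[[0,[0,0.074,-0.115],[0.021,0,0]],[0,[0,0.148,-0.23],[0.041,0,0]],[0,[0,0.222,-0.346],[0.062,0,0]],[0,[0,0.296,-0.462],[0.082,0,0]],[0,[0,0.37,-0.577],[0.103,0,0]],[0,[0,0.444,-0.693],[0.123,0,0]],[0,[0,0.518,-0.808],[0.144,0,0]],[0,[0,0.518,-0.808],[0.144,0,0]],[0,[0.06,0.518,-0.808],[0.144,0,0]],[0,[0.12,0.518,-0.808],[0.144,0,0]]]'

```text
time: 52.28
eef_pos: [0.6511, 0.0779, 0.087]
tcp_rot: [0.508, 0.492, -0.507, 0.493]
contact_force: [0.7, -0.3, -3.2]
opening: 0.434
```

Call:
play_rows --rows '[[0,[0.02,0,0],[0,0,0]],[0,[0.04,0,0],[0,0,0]],[0,[0.06,0,0],[0,0,0]],[0,[0.06,0,0],[0,0,0]],[0,[0.06,0,0],[0,0,0]]]'

```text
time: 52.7
eef_pos: [0.6507, 0.0764, 0.0692]
tcp_rot: [0.508, 0.491, -0.508, 0.491]
contact_force: [0.6, -1.0, -2.0]
opening: 0.44
```

```bash
python3 - <<'E'
from h import *
st();lower(4,-1,dz=.002)
E
```

```text
52.7 [0.6507 0.0764 0.0692] F [ 0.6 -1.  -2. ] op 0.44
op 0.44 err [-0.0004  0.0004  0.0247]
call 1: [[0,[0.056,0.001,0.001],[-0.001,0.0,0.0]],[0,[0.069,0.001,0.001],[-0.001,0.0,0.0]],[0,[0.082,0.001,0.001],[-0.001,0.0,0.0]],[0,[0.082,0.001,0.001],[-0.001,0.0,0.0]],[0,[0.082,0.001,0.001],[-0.001,0.0,0.0]],[65,[0.082,0.001,0.001],[-0.001,0.0,0.0]],[65,[0.082,0.001,0.001],[-0.001,0.0,0.0]],[65,[0.082,0.001,0.001],[-0.001,0.0,0.0]],[65,[0.082,0.001,0.001],[-0.001,0.0,0.0]]]
```

Call:
play_rows --rows '[[0,[0.02,0,0],[0,0,0]],[0,[0.04,0,0],[0,0,0]],[0,[0.055,0,0],[0,0,0]],[0,[0.068,0,0],[0,0,0]],[0,[0.075,0,0],[0,0,0]],[0,[0.08,0,0],[0,0,0]],[0,[0.08,0,0],[0,0,0]]]'

```text
time: 53.28
eef_pos: [0.6505, 0.0767, 0.0448]
tcp_rot: [-0.508, -0.492, 0.508, -0.492]
contact_force: [0.0, -0.6, -2.0]
opening: 0.436
```

```bash
python3 - <<'E'
from h import *
st();lower(4,-1,dz=.002)
E
```

```text
53.28 [0.6505 0.0767 0.0448] F [ 0.  -0.6 -2. ] op 0.436
op 0.436 err [-0.0005  0.0008  0.0003]
call 1: [[0,[-0.026,0.002,0.003],[0.0,0.0,0.0]],[0,[-0.012,0.002,0.003],[0.0,0.0,0.0]],[0,[0.001,0.002,0.003],[0.0,0.0,0.0]],[0,[0.001,0.002,0.003],[0.0,0.0,0.0]],[0,[0.001,0.002,0.003],[0.0,0.0,0.0]],[65,[0.001,0.002,0.003],[0.0,0.0,0.0]],[65,[0.001,0.002,0.003],[0.0,0.0,0.0]],[65,[0.001,0.002,0.003],[0.0,0.0,0.0]],[65,[0.001,0.002,0.003],[0.0,0.0,0.0]]]
```

Call:
play_rows --rows '[[0,[0.003,0,0.002],[0,0,0]],[0,[0.003,0,0.002],[0,0,0]]]'

```text
time: 53.45
eef_pos: [0.651, 0.0762, 0.0445]
tcp_rot: [0.509, 0.491, -0.508, 0.492]
contact_force: [0.7, 0.6, -0.7]
opening: 0.433
```

Call:
play_rows --rows '[[0,[0.003,0,0],[0,0,0]],[0,[0.003,0,0],[0,0,0]]]'

```text
time: 53.62
eef_pos: [0.651, 0.0762, 0.0445]
tcp_rot: [0.508, 0.491, -0.508, 0.492]
contact_force: [-2.2, 1.3, 3.9]
opening: 0.434
```

Call:
play_rows --rows '[[0,[0.003,0,0],[0,0,0]],[0,[0.003,0,0],[0,0,0]]]'

```text
time: 53.78
eef_pos: [0.651, 0.0762, 0.0444]
tcp_rot: [0.508, 0.491, -0.508, 0.492]
contact_force: [-5.2, 0.1, 7.8]
opening: 0.435
```

Call:
play_rows --rows '[[0,[-0.004,0,0],[0,0,0]],[65,[-0.004,0,0],[0,0,0]],[65,[-0.004,0,0],[0,0,0]],[65,[-0.004,0,0],[0,0,0]],[65,[-0.1,0,0],[0,0,0]],[65,[-0.22,0,0],[0,0,0]],[65,[-0.35,0,0],[0,0,0]],[65,[-0.4,-0.1,0.12],[0,0,0]],[65,[-0.4,-0.2,0.25],[0,0,0]],[65,[-0.4,-0.3,0.38],[0,0,0]]]'

```text
time: 54.62
eef_pos: [0.5714, -0.0184, 0.1641]
tcp_rot: [0.509, 0.491, -0.507, 0.493]
contact_force: [0.0, -0.7, -0.4]
opening: 0.648
```

Call:
play_rows --rows '[[65,[0,0,0.13],[0,0,0]],[65,[0,-0.05,0.26],[0,0,0]],[65,[0,-0.1,0.39],[0,0,0]],[65,[0,-0.15,0.52],[0,0,0]],[65,[0,-0.2,0.65],[0,0,0]],[65,[0,-0.2,0.8],[0,0,0]],[65,[0,-0.2,0.8],[0,0,0]],[65,[0,-0.2,0.8],[0,0,0]]]'

```text
time: 55.28
eef_pos: [0.5024, -0.2579, 0.1619]
tcp_rot: [0.509, 0.49, -0.509, 0.491]
contact_force: [-0.6, 0.9, 0.1]
opening: 0.649
```

```bash
python3 - <<'E'
from h import *
st();scan([0,3])
c=shot('top');d=shot('side')
a=cv2.resize(d['color'][90:240,250:400,::-1],None,fx=2.6,fy=2.6,interpolation=cv2.INTER_CUBIC)
b=cv2.resize(c['color'][100:250,210:360,::-1],None,fx=2.6,fy=2.6,interpolation=cv2.INTER_CUBIC)
cv2.imwrite('pics/c13.png',np.hstack([a,b]))
print('bar exp 1.3',proj(d,H(.05,.1-.235*np.cos(1.3),.078+.235*np.sin(1.3))))
E
```

```text
55.28 [ 0.5024 -0.2579  0.1619] F [-0.6  0.9  0.1] op 0.649
hearth at z 0.073 [ 0.0777 -0.0637] [0.0432 0.1346] yaw -0.034 573
hearth at z 0.073 [-0.0332 -0.064 ] [0.0437 0.0791] yaw 0.024 340
hearth at z 0.073 [-0.0973 -0.0653] [0.0376 0.0437] yaw 0.02 195
hearth at z 0.073 [-0.1393 -0.0663] [0.0345 0.0376] yaw 1.585 142
hearth at z 0.111 [ 0.0685 -0.0667] [0.0419 0.1303] yaw -0.034 573
hearth at z 0.111 [-0.0387 -0.0671] [0.0423 0.0766] yaw 0.024 340
hearth at z 0.111 [-0.1008 -0.0683] [0.0364 0.0423] yaw 0.02 195
hearth at z 0.111 [-0.1414 -0.0692] [0.0335 0.0365] yaw 1.585 142
bar exp 1.3 [358.50087783 108.07970533]
```

View pics/c13.png

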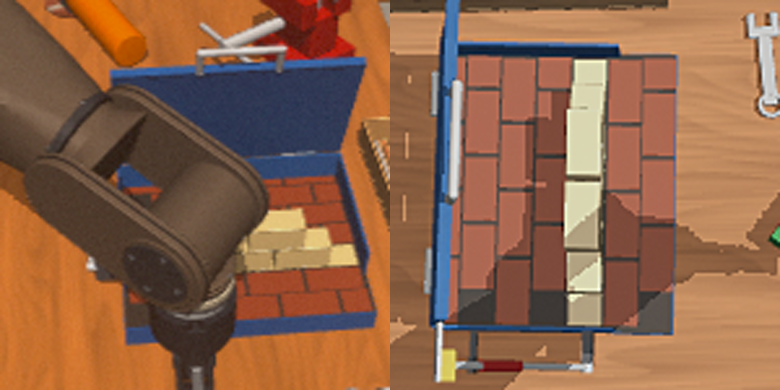

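Call:
play_rows --rows '[[65,[-0.1,-0.05,0.13],[0,0,0]],[65,[-0.2,-0.1,0.26],[0,0,0]],[65,[-0.3,-0.15,0.39],[0,0,0]],[65,[-0.3,-0.2,0.52],[0,0,0]],[65,[-0.3,-0.25,0.65],[0,0,0]],[65,[-0.3,-0.3,0.8],[0,0,0]],[65,[-0.3,-0.3,0.8],[0,0,0]],[65,[-0.3,-0.3,0.8],[0,0,0]]]'

```text
time: 56.1
eef_pos: [0.4035, -0.4958, 0.2518]
tcp_rot: [-0.508, -0.491, 0.51, -0.491]
contact_force: [-0.1, 0.5, 1.0]
opening: 0.652
```

```bash
python3 - <<'E'
from h import *
st();d=shot('side')
cv2.imwrite('pics/c14.png',cv2.resize(d['color'][80:240,220:420,::-1],None,fx=3.7,fy=3.7,interpolation=cv2.INTER_CUBIC))
E
```

```text
56.1 [ 0.4035 -0.4958  0.2518] F [-0.1  0.5  1. ] op 0.652
```

View pics/c14.png

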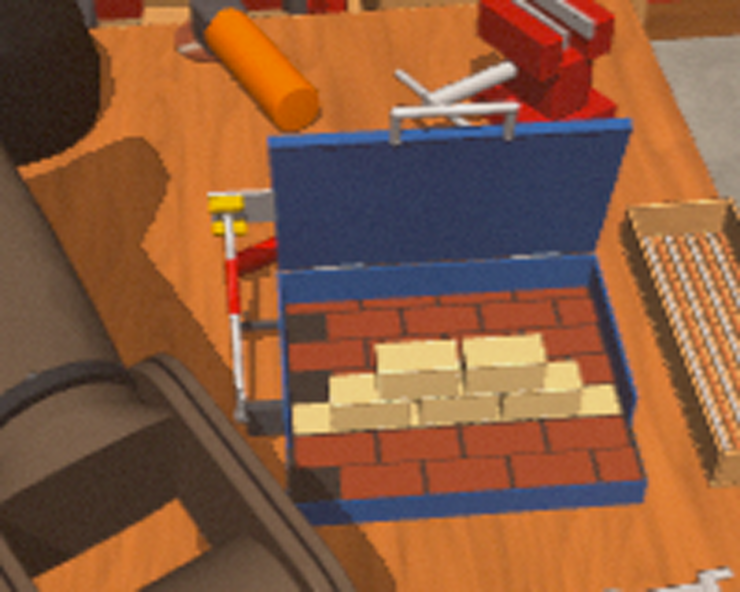

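The wall stands three bricks, then two, staggered. The cover rests on the rod tip between the yellow lugs, crop px (228,212). Handing in.

```bash
python3 -c "
from h import *
print(ctrl.sign_off());st()"
```

```text
the job is handed in; nothing more can be done
None
the job is handed in; nothing more can be done
```

The job is done and handed in at about 56 s. I swung the cover to its open stop, raised the prop rod to its stop, and brought the cover forward onto the rod tip. I then laid all five loose bricks, three in the first course and two in the second; with five there was none for a third.

**Last checks**
- **Cover and rod:** the cover's bar sits where 1.30 rad puts it, and the rod tip is between the yellow lugs. I measured the rod at about 0.80 rad.
- **Bricks:** the first course is at x ≈ -79, 0 and +79 mm and the second at about -39 and +40 mm. Each is within about 1–2 mm of its seat, with y ≈ -65 to -67 mm. In the last picture the five bricks stood level and evenly staggered.
- **Limits:** the highest force I read was about 41 N, on the table, with the fingertips. The arm ended well clear of everything.

**What disagreed**
- **Fingertips:** the true tips sit 37 mm behind the reported TCP. My first try at the cover handle closed on nothing because of this. I found the offset by touching the table, and corrected for it.
- **Brick measurements:** in the top view a brick's outline often merged with the pale brick behind it. For most of them I worked out the centre from the near end.
- **Bystanders:** I did not measure the can and tools again at the end. The moves were planned to pass clear of them, and I felt no unexpected contact.

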